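# Load the kit carrier and bolt it

### The arm

A 7-joint arm with a two-finger parallel gripper is mounted at the origin on the work surface. World frame = base frame: x ahead of the robot, y to its left, z up, the work surface at z = 0. Lengths are in mm, angles in rad, forces in N, time in s.
With the tool pointing down it reaches from about 425 to 1025 mm from the base axis. Payload 9.4 kg.
Tool frame: the origin (TCP) lies between the finger pads; the fingertips stand 19 mm ahead of it and the grasp point (between the pads) is the TCP; z points along the fingers, y is the line along which they close (so a half turn about z gives the same grasp; the last joint's range is limited). The gripper opens to 85 mm and grips with 20 to 120 N. Pads are 22 mm wide; open, the fingers measure 114 mm over their backs; the gripper's body (76 mm by 85 mm) begins 54 mm behind the grasp point. The pads swing forward as they close: fully open they stand 13 mm farther back than shut.
Start: joints at [-1.275, 0.599, -0.003, 1.599, 0.002, 0.943, -0.08], TCP at [264.066, 675.199, 250.275] pointing down, gripper open.
Joint ranges: [-2.57, 2.57], [-0.35, 1.97], [-1.29, 1.29], [0.11, 2.56], [-1.05, 4.19], [0.11, 1.86], [-2.63, 2.63]. Speed limits (rad/s): [2.22, 2.22, 3.01, 3.01, 3.14, 3.14, 3.14].

### API

Orientations are given as a unit quaternion [w, x, y, z].
In Python, from workcell import * gives the robot as it stands.
- The arm moves only by the tool step_arm, never from a script. Its argument "increments" is a list of rows, each a list of 7 numbers: the shift along the world's x, y, z scaled (see below), then the turn, a rotation vector about the world's x, y, z scaled (see below), then the opening, from -1 (shut) to 1 (fully open). A call has 1 to 5 rows; each row is the pose to reach, as a shift and turn from the pose commanded when the call began; what a row does not reach only later rows make up. The controller multiplies each number of a shift by 0.8 m and each number of a turn by 90 degrees. A row lasts 1/12 s, in which the tool goes at most 41.7 mm and 7.16 degrees, less where a joint would pass 70% of its speed; a pose out of reach is approached as far as the arm can. A call with a number of a shift or a turn outside -1 to 1 is refused whole. A call with a gripper value outside its range is refused whole. The fingers move at their own pace and stop on an object; the grip force is fixed at half the most. Time passes only in rows, so rows that repeat a pose let the fingers close. It gives the time, the measured TCP pose, the force, the opening and the grip force at its end, in the units of the state.
- get_obs(): the state, without advancing time (a new reading comes with each control period).
- get_image(name): name is "scene" or "top" or "wrist"; returns a dict with "frame" (400x640x3 uint8, blue, green, red), "fx", "fy", "cx", "cy" (pixels), "R" (3x3) and "t" (3): a world point X has camera coordinates R X + t; the wrist camera has in their place "T_tool_cam" (4x4, takes a point from camera to tool coordinates, whose origin is the TCP and whose axes are the flange's). Camera axes: x right, y down, z forward; pixel columns grow to the right and rows downward; lengths in mm; the calibration is good to about 2 mm. A picture is of the moment at which its call begins: read the wrist's pose just before it. There is no depth.
- job_done(): hands the job in; it is judged then, once.
The state is a dict: "time_s": time; "joints": joint angles; "dq": joint speeds; "joint_efforts": joint torques, N m; "tcp_pos": TCP position; "eef_rot": TCP orientation; "wrist_force": force on the tool from outside, world axes, zero at the start; "wrist_torque": the same for the moment, N m; "gripper_width": opening from 0.0 (shut) to 1.0 (fully open); "grip_force": force on a finger pad.
Only numpy, scipy, OpenCV 4.12 (cv2) and the standard library are available. Lean on these libraries where they do the work, as an engineer would, in place of code of your own. Each camera call takes 0.05 s, during which the arm holds its last target. There are 200 camera calls.

### The job

Pack the kit for the next station: slide every circuit board up out of the cooling rack and stand it fully down in a groove of the kit carrier (one board to a groove, bolt drawn back out of the way), and put every loose sensor housing that stands on the bench into the carrier's black tray. When all boards are in, slide the carrier's barrel bolt fully across over them and turn its handle down into the keeper notch. The boards are fragile: keep them upright, grip them with no more than 40 N, and leave the other things on the bench where they are.

Things in the scene. Friction and masses are not known exactly. Their poses are not given: they have to be found in the camera images.
- carrier: kit carrier, fixed. Origin on the table under the middle of its 3 grooves; x towards the tray at its far side, y to the bolt on its left. Base 118 (x) x 116 (y); white guide combs at |x| = 36..56 mm, tops z = 63, outer walls to |x| = 60. Bolt pedestal: x = -59..-13, y = 51..203, 96 high. Keeper post for the rod's tip: x = -48..-24, y = -76..-60, 118 high.
- rack: cooling rack, fixed: base 118 (x) x 148 (y), four slots 9 wide, spaced 36 mm, at y = +54, +18, -18, -54 mm, between grey guide combs like the carrier's (x = -56..-36 and +36..+56, tops at z = 63, slot floor z = 8). Origin on the table under its middle.
- groove1 (a point): middle of the floor of groove 1 of the carrier (carrier x 0, y 36 mm, 8 mm above the table). A groove is 10 wide (along carrier y) and 114 long (along carrier x) and guides the board's lower 55 mm; a seated board's origin is at this point.
- groove2 (a point): middle of the floor of groove 2 of the carrier (carrier x 0, y 0 mm, 8 mm above the table). A groove is 10 wide (along carrier y) and 114 long (along carrier x) and guides the board's lower 55 mm; a seated board's origin is at this point.
- groove3 (a point): middle of the floor of groove 3 of the carrier (carrier x 0, y -36 mm, 8 mm above the table). A groove is 10 wide (along carrier y) and 114 long (along carrier x) and guides the board's lower 55 mm; a seated board's origin is at this point.
- tray (a point): centre of the floor of the carrier's open black tray, 5 mm above the table; inside 82 (carrier x) x 128 (carrier y), rim 22 mm above the table.
- bolt_axis (a point): fixed point on the bolt's axis (which runs along carrier y at carrier x = -36, 104 mm above the table), level with the keeper notch, carrier y = 68. The bolt lies in an open-topped steel channel; its walls, 4 thick, 9.5 mm before and behind the axis, rise 8 mm above the axis; the front wall has the notch, 16 wide, centred here.
- bolt (a joint): travel of the barrel bolt in m: 0 drawn back (to carrier +y), 0.115 fully home (to carrier -y, over the boards' tops, into the keeper post). The rod, 12 thick, runs 98 to 110 mm above the table; its tip is at carrier y = 60 mm minus the travel, so beyond 0.012 it bars groove 1. Slides with about 2 N, stays where left. Starts at 0 to 0.06.
- handle (a joint): turn of the bolt's handle in rad: 0 upright, 1.57 level, pointing towards the robot (carrier -x), lying in the keeper notch. It turns about the bolt's axis; stays where left (about 0.04 N m); the front wall of the channel stops it at about 0.37 unless the bolt is fully home. Starts at 0 to 0.2.
- handle_tip (a point): free end of the handle, on its centreline, 62 mm from the bolt's axis. The handle is a steel rod 10 dia with a knob 15 dia over its last 16 mm; the handle stands at carrier y = 183 mm minus the bolt's travel.
- board1: circuit board on edge: green sheet 100 wide (its x) x 5 thick (its y), with an aluminium stiffener bar along the top edge, 96 long x 10 thick, 70 to 85 mm above the origin; overall 85 high, 0.1 to 0.16 kg. Origin: centre of its lower edge, z up. Starts in a rack slot, origin 8 mm above the table; may be absent (None). Fragile: grip at most 40 N.
- board2: circuit board on edge: green sheet 100 wide (its x) x 5 thick (its y), with an aluminium stiffener bar along the top edge, 96 long x 10 thick, 70 to 85 mm above the origin; overall 85 high, 0.1 to 0.16 kg. Origin: centre of its lower edge, z up. Starts in a rack slot, origin 8 mm above the table; may be absent (None). Fragile: grip at most 40 N.
- board3: circuit board on edge: green sheet 100 wide (its x) x 5 thick (its y), with an aluminium stiffener bar along the top edge, 96 long x 10 thick, 70 to 85 mm above the origin; overall 85 high, 0.1 to 0.16 kg. Origin: centre of its lower edge, z up. Starts in a rack slot, origin 8 mm above the table; may be absent (None). Fragile: grip at most 40 N.
- housing1: steel sensor housing standing on the bench: round foot 32 dia x 14 high, round body 25 dia from 14 to 40 mm, small brass connector 10 dia up to 48 mm; 0.09 kg. Origin: centre of its underside. May be absent (None).
- housing2: steel sensor housing standing on the bench: round foot 32 dia x 14 high, round body 25 dia from 14 to 40 mm, small brass connector 10 dia up to 48 mm; 0.09 kg. Origin: centre of its underside. May be absent (None).
- housing3: steel sensor housing standing on the bench: round foot 32 dia x 14 high, round body 25 dia from 14 to 40 mm, small brass connector 10 dia up to 48 mm; 0.09 kg. Origin: centre of its underside. May be absent (None).
- screwdriver: bystander: screwdriver 180 long lying on the bench, origin under its middle
- tape_roll: bystander: roll of tape 90 dia, 20 high, origin under its centre
- dispenser: bystander: white dispenser bottle 48 dia, 110 high, origin under its centre
- parts_cup: bystander: steel cup 60 dia, 45 high, origin under its centre
- clamp_block: bystander: dark steel clamp block 50 x 30 x 37 high, origin under its centre
- chuck: bystander: dark steel chuck 90 dia, 47 high, origin under its centre
Things that resemble listed ones, but are neither listed nor needed, are in the scene too. What is shaped like the housing2 but green is not meant.

How it is judged (in metres and radians):
On the way, in this order (a step that is already met when the one before it is completed fails the run):
1. every board stands fully down in a groove of the carrier (((horizontal distance between board1 and groove1 below 0.012 m and z of board1 in the frame of groove1 below 0.005 m and angle between board1's own z axis and vertical below 0.2 rad and angle between the y axis of board1 and the y axis of carrier, either way round below 0.15 rad) or (horizontal distance between board1 and groove2 below 0.012 m and z of board1 in the frame of groove2 below 0.005 m and angle between board1's own z axis and vertical below 0.2 rad and angle between the y axis of board1 and the y axis of carrier, either way round below 0.15 rad) or (horizontal distance between board1 and groove3 below 0.012 m and z of board1 in the frame of groove3 below 0.005 m and angle between board1's own z axis and vertical below 0.2 rad and angle between the y axis of board1 and the y axis of carrier, either way round below 0.15 rad)) and ((horizontal distance between board2 and groove1 below 0.012 m and z of board2 in the frame of groove1 below 0.005 m and angle between board2's own z axis and vertical below 0.2 rad and angle between the y axis of board2 and the y axis of carrier, either way round below 0.15 rad) or (horizontal distance between board2 and groove2 below 0.012 m and z of board2 in the frame of groove2 below 0.005 m and angle between board2's own z axis and vertical below 0.2 rad and angle between the y axis of board2 and the y axis of carrier, either way round below 0.15 rad) or (horizontal distance between board2 and groove3 below 0.012 m and z of board2 in the frame of groove3 below 0.005 m and angle between board2's own z axis and vertical below 0.2 rad and angle between the y axis of board2 and the y axis of carrier, either way round below 0.15 rad)) and ((horizontal distance between board3 and groove1 below 0.012 m and z of board3 in the frame of groove1 below 0.005 m and angle between board3's own z axis and vertical below 0.2 rad and angle between the y axis of board3 and the y axis of carrier, either way round below 0.15 rad) or (horizontal distance between board3 and groove2 below 0.012 m and z of board3 in the frame of groove2 below 0.005 m and angle between board3's own z axis and vertical below 0.2 rad and angle between the y axis of board3 and the y axis of carrier, either way round below 0.15 rad) or (horizontal distance between board3 and groove3 below 0.012 m and z of board3 in the frame of groove3 below 0.005 m and angle between board3's own z axis and vertical below 0.2 rad and angle between the y axis of board3 and the y axis of carrier, either way round below 0.15 rad))), for 0.2 s.
2. the bolt is slid fully across (value of joint bolt above 0.109 m), for 0.2 s.
3. the handle is turned down into the notch (value of joint bolt above 0.109 m and value of joint handle above 1.4 rad), for 0.2 s.
At the end, for the whole second after the job is handed in: every board present stands in a groove of the carrier (origin within 12 mm of the groove's point in plan and less than 5 mm above it, tilt below 0.2 rad), every housing present is within the tray, the bolt's travel is above 0.109 m and the handle's turn above 1.4 rad, all at rest (all of step 1 and all of step 3 and z of each of housing1, housing2, housing3 in the frame of tray below 0.03 m and x of housing1 in the frame of tray between -0.043 and 0.043 m and y of housing1 in the frame of tray between -0.066 and 0.066 m and x of housing2 in the frame of tray between -0.043 and 0.043 m and y of housing2 in the frame of tray between -0.066 and 0.066 m and x of housing3 in the frame of tray between -0.043 and 0.043 m and y of housing3 in the frame of tray between -0.066 and 0.066 m and linear speed of each of board1, board2, board3, housing1, housing2, housing3 below 0.02 m/s); the robot touches nothing.
It fails at once if a board is gripped with more than 42 N a finger (84 N over both fingers) (contact force between the fingers and board1 above 84 N or contact force between the fingers and board2 above 84 N or contact force between the fingers and board3 above 84 N).
It fails at once if a board is tipped over (more than 0.6 rad from upright) (angle between any of board1, board2, board3's own z axis and vertical above 0.6 rad).
It fails at once if another thing on the bench is moved more than 30 mm (distance of any of screwdriver, tape_roll, dispenser, parts_cup, clamp_block, chuck from where it was at the start of the episode above 0.03 m).
Of board1, board2, board3 only 2 to 3 are there at a start; the rules pass over those that are not, and their reading is None.
Of housing1, housing2, housing3 only 2 to 3 are there at a start; the rules pass over those that are not, and their reading is None.
At some moment in a run one of housing1, housing2, housing3 may be knocked a few centimetres aside while the robot is not near it.
It also fails if it takes over 210 s, if anything falls off the work surface, if the arm or the gripper's body presses on something with over 40 N, if the wrist force passes 120 N, or if a joint passes its speed limit or range.

## Working session

There is one attempt and no reset: what is moved stays moved. The work goes in short steps, Python scripts to look and compute and a tool call to move; the robot and the scene stay as the last step left them, time stands still between calls to the robot, and variables do not carry over. Pictures are saved under pics/ and viewed, at most 14 in all, crops included, and the job is handed in when it is done.

Besides the shell and the picture viewer there is one more tool, called after "Call:" by a JSON object that holds its "fn" and its "kwargs". step_arm: Moves the arm, as the interface text tells. Shifts and turns lie within -1 to 1; 1 stands for 0.8 m of shift or 90 degrees of turn. Its arguments: {"type":"object","properties":{"increments":{"type":"array","items":{"type":"array","items":{"type":"number"}}}},"required":["increments"]}

```bash
ls; mkdir -p pics; cat > h.py <<'E'
from workcell import *
import numpy as np, cv2
def ray(im,u,v,z):
    R=np.array(im["R"]);t=np.array(im["t"]).ravel()
    d=R.T@np.array([(u-im["cx"])/im["fx"],(v-im["cy"])/im["fy"],1]);c=-R.T@t
    return c+d*(z-c[2])/d[2]
def proj(im,X):
    p=np.array(im["R"])@np.array(X,float)+np.array(im["t"]).ravel()
    return np.array([im["fx"]*p[0]/p[2]+im["cx"],im["fy"]*p[1]/p[2]+im["cy"]])
def wrist():
    o=get_obs();im=get_image("wrist")
    w,x,y,z=o["eef_rot"]
    from scipy.spatial.transform import Rotation as Ro
    T=np.eye(4);T[:3,:3]=Ro.from_quat([x,y,z,w]).as_matrix();T[:3,3]=o["tcp_pos"]
    W=np.linalg.inv(T@np.array(im["T_tool_cam"]))
    im["R"]=W[:3,:3];im["t"]=W[:3,3];return im
E
python3 - <<'E'
from h import *
o=get_obs();print(o)
for n in("top","scene"):
    i=get_image(n);cv2.imwrite(f"pics/{n}0.png",i["frame"]);print(n,i["fx"],-np.array(i["R"]).T@np.array(i["t"]).ravel(),np.round(i["R"],3))
E
```

```text
pics
{'time_s': 0.0, 'joints': array([-1.27469499,  0.6001507 , -0.00255419,  1.60010485,  0.00181051,
        0.94292289, -0.07979745]), 'dq': array([-4.33781279e-04, -1.22356070e-03, -3.77503502e-04, -2.24596596e-03,
        2.09468024e-04, -2.27460775e-03, -7.75068776e-05]), 'joint_efforts': array([-4.90289822e-04, -7.76434207e+01,  1.56414304e+00, -2.58019263e+01,
        1.22180628e-02,  8.62752087e-03,  4.50235774e-06]), 'tcp_pos': array([263.91347574, 674.79041073, 249.4072455 ]), 'eef_rot': array([-7.37746993e-05,  1.85285598e-01,  9.82684395e-01, -7.88381967e-04]), 'wrist_force': array([-0.02567833,  0.51047309,  0.6115986 ]), 'wrist_torque': array([-0.00158488, -0.00946134,  0.0254836 ]), 'grip_force': 0.0, 'gripper_width': 1.002701140898181}
top 465.5671168717792 [ 295.32064313   -8.61832544 1330.12505375] [[ 0.024 -1.    -0.013]
 [-0.982 -0.021 -0.186]
 [ 0.186  0.017 -0.982]]
scene 375.03162271545 [1065.76361201 -811.22407818  811.99789481] [[ 0.836  0.548 -0.014]
 [ 0.307 -0.489 -0.817]
 [-0.454  0.679 -0.577]]
```

```bash
python3 - <<'E'
import cv2
i=cv2.imread("pics/top0.png");cv2.imwrite("pics/top0b.png",cv2.resize(i,(800,500),interpolation=cv2.INTER_CUBIC))
i=cv2.imread("pics/scene0.png");cv2.imwrite("pics/scene0b.png",cv2.resize(i,(800,500),interpolation=cv2.INTER_CUBIC))
E
```

```text
(no output)
```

View pics/top0b.png

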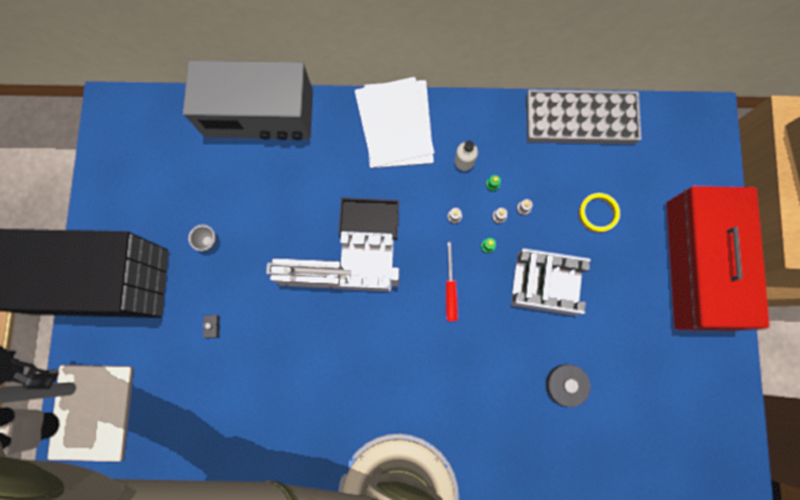

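View pics/scene0b.png

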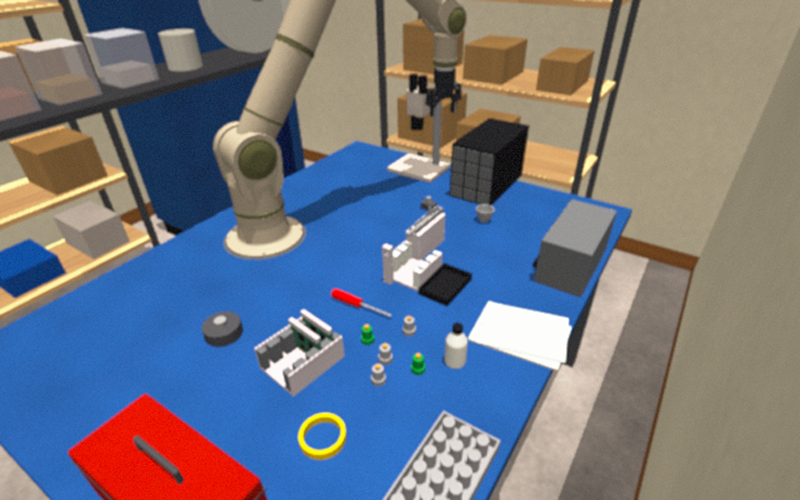

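The top view shows the carrier at about (370,262), its tray at (370,217) and its bolt extending left. The rack is at (552,282), with two boards in its left slots. Three grey housings stand at (455,215), (500,215) and (525,206). The green decoys are at (493,182) and (489,245).

```bash
python3 - <<'E'
from h import *
i=get_image("top")
def f(n,u,v,z): print(n,np.round(ray(i,u*.8,v*.8,z),0))
for p in [(455,215),(500,215),(525,206)]: f("hous",*p,45)
f("rack",552,282,60)
f("carrier",370,262,60);f("traycorner TL",342,199,22);f("TR",398,201,22);f("BL",341,232,22);f("BR",397,237,22);f("boltend",268,268,104);f("boltR",395,288,110)
for n,p in dict(drv=(450,282),disp=(466,157),cup=(202,238)).items(): f(n,*p,20)
E
```

```text
hous [ 614. -116.   45.]
hous [ 616. -217.   45.]
hous [ 638. -274.   45.]
rack [ 464. -327.   60.]
carrier [499.  73.  60.]
traycorner TL [652. 145.  22.]
TR [650.  15.  22.]
BL [574. 144.  22.]
BR [565.  15.  22.]
boltend [475. 288. 104.]
boltR [437.  15. 110.]
drv [ 464. -107.   20.]
disp [ 761. -143.   20.]
cup [553. 465.  20.]
```

Call:
{"fn": "step_arm", "kwargs": {"increments": [[0.074, -0.1875, 0.047, 0, 0, 0.06, 1], [0.074, -0.1875, 0.047, 0, 0, 0.06, 1], [0.074, -0.1875, 0.047, 0, 0, 0.06, 1], [0.074, -0.1875, 0.047, 0, 0, 0.06, 1], [0.074, -0.1875, 0.047, 0, 0, 0.06, 1]]}}

```text
time_s: 0.57
tcp_pos: [328.2, 517.8, 289.7]
eef_rot: [0.002, 0.143, 0.99, -0.001]
wrist_force: [0.9, -0.7, -1.5]
gripper_width: 0.999
grip_force: 0.0
```

Call:
{"fn": "step_arm", "kwargs": {"increments": [[0.074, -0.1875, 0.047, 0, 0, 0.06, 1], [0.074, -0.1875, 0.047, 0, 0, 0.06, 1], [0.074, -0.1875, 0.047, 0, 0, 0.06, 1], [0.074, -0.1875, 0.047, 0, 0, 0.06, 1], [0.074, -0.1875, 0.047, 0, 0, 0.06, 1]]}}

```text
time_s: 0.98
tcp_pos: [386.2, 368.0, 327.1]
eef_rot: [0.001, 0.096, 0.995, -0.001]
wrist_force: [1.0, 0.1, 0.4]
gripper_width: 0.998
grip_force: 0.0
```

Call:
{"fn": "step_arm", "kwargs": {"increments": [[0.074, -0.1875, 0.047, 0, 0, 0.06, 1], [0.074, -0.1875, 0.047, 0, 0, 0.06, 1], [0.074, -0.1875, 0.047, 0, 0, 0.06, 1], [0.074, -0.1875, 0.047, 0, 0, 0.06, 1], [0.074, -0.1875, 0.047, 0, 0, 0.06, 1]]}}

```text
time_s: 1.4
tcp_pos: [444.8, 218.2, 364.8]
eef_rot: [0.002, 0.05, 0.999, -0.001]
wrist_force: [0.1, 0.1, 0.6]
gripper_width: 0.998
grip_force: 0.0
```

Call:
{"fn": "step_arm", "kwargs": {"increments": [[0.06, -0.15, 0.03, 0, 0, 0.057, 1], [0.06, -0.15, 0.03, 0, 0, 0.057, 1], [0.06, -0.15, 0.03, 0, 0, 0.057, 1], [0.06, -0.15, 0.03, 0, 0, 0.057, 1]]}}

```text
time_s: 1.73
tcp_pos: [492.1, 99.0, 388.3]
eef_rot: [0.001, 0.004, 1.0, -0.001]
wrist_force: [-0.1, 0.2, 0.6]
gripper_width: 0.999
grip_force: 0.0
```

```bash
python3 - <<'E'
from h import *
o=get_obs();print(o["time_s"],o["tcp_pos"],o["eef_rot"])
i=wrist();print(i["fx"],np.round(i["T_tool_cam"],2));cv2.imwrite("pics/w1.png",i["frame"])
E
```

```text
1.7333 [492.06022053  98.963499   388.3149237 ] [ 1.39414536e-03  4.15162976e-03  9.99989965e-01 -9.43008540e-04]
287.5756968378078 [[  -0.     -0.96   -0.28   72.53]
 [   1.     -0.     -0.     -0.57]
 [   0.     -0.28    0.96 -123.32]
 [   0.      0.      0.      1.  ]]
```

View pics/w1.png

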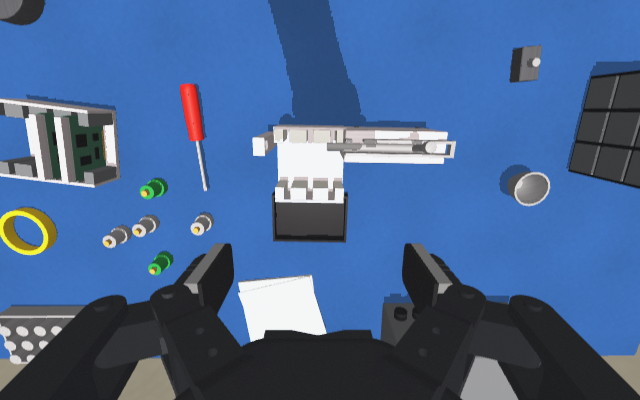

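The wrist view shows the carrier at (270–345,125–240) with the bolt to its right. The rod tip at about (327,147) overhangs the grooves, and the knob is near (433,148). Next I'll zoom in on the carrier and the rack.

```bash
python3 - <<'E'
import cv2
i=cv2.imread("pics/w1.png")
cv2.imwrite("pics/w1c.png",cv2.resize(i[105:250,245:465],(792,522),interpolation=cv2.INTER_CUBIC))
E
```

```text
(no output)
```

View pics/w1c.png

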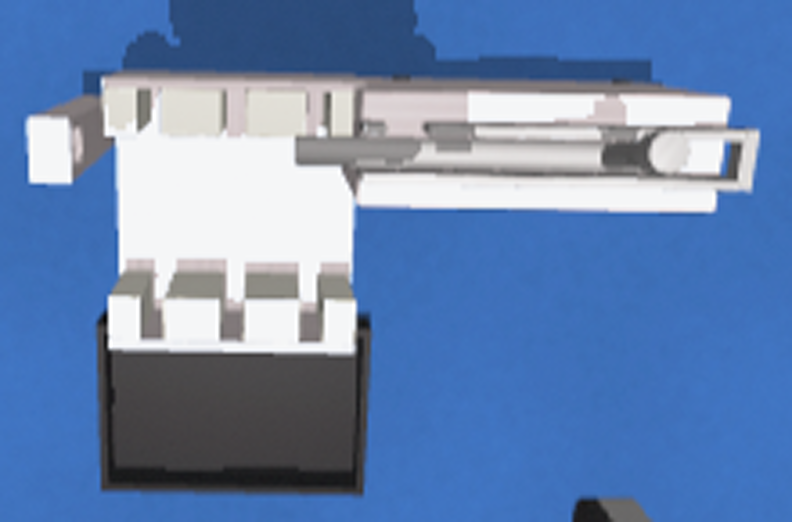

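```bash
cat >> h.py <<'E'
def rigid(P,Q):
    P,Q=np.array(P,float),np.array(Q,float);p=P.mean(0);q=Q.mean(0)
    a=P-p;b=Q-q;th=np.arctan2((a[:,0]*b[:,1]-a[:,1]*b[:,0]).sum(),(a*b).sum())
    R=np.array([[np.cos(th),-np.sin(th)],[np.sin(th),np.cos(th)]]);return th,R,q-R@p
E
python3 - <<'E'
from h import *
i=wrist()
L=[(152,320,44,-36,63),(236,320,44,0,63),(312,320,44,36,63),(28,115,-48,-76,118),(72,115,-48,-60,118),(72,183,-24,-60,118),(28,183,-24,-76,118),(728,97,-59,203,96),(716,211,-13,203,96),(358,208,-13,51,96),(108,350,60,-58,63),(355,350,60,58,63)]
Q=[ray(i,245+a[0]/3.6,105+a[1]/3.6,a[4])[:2] for a in L]
P=[a[2:4] for a in L]
th,R,t=rigid(P,Q);print("th",th,"origin",t);print(np.round(np.array(Q)-(np.array(P)@R.T+t),1).tolist())
for n,u,v,z in [("tip",297,150,104),("knob",672,150,166),("tray1",100,320,22),("tray2",370,316,22),("tray3",363,490,22),("tray4",101,490,22)]:
    q=ray(i,245+u/3.6,105+v/3.6,z)[:2];print(n,np.round(R.T@(q-t),1))
np.savez("car.npz",th=th,R=R,t=t)
E
```

```text
th -0.019868009452915354 origin [503.79730122  86.3060202 ]
[[1.6, 0.7], [1.2, 2.6], [0.8, 0.8], [-1.7, 1.8], [-1.9, 2.3], [-0.4, 1.2], [-0.2, 0.4], [1.0, -7.0], [0.2, -5.6], [0.8, 1.5], [0.1, 2.5], [-1.3, -1.2]]
tip [-36.2  27. ]
knob [-45.2 149. ]
tray1 [ 57.9 -65.3]
tray2 [54.3 67.5]
tray3 [147.8  67.8]
tray4 [149.5 -67.7]
```

Call:
{"fn": "step_arm", "kwargs": {"increments": [[-0.01, 0, -0.17, 0, 0, 0, 1], [-0.01, 0, -0.17, 0, 0, 0, 1], [-0.01, 0, -0.17, 0, 0, 0, 1], [-0.01, 0, -0.17, 0, 0, 0, 1], [-0.01, 0, -0.17, 0, 0, 0, 1]]}}

```text
time_s: 2.25
tcp_pos: [479.1, 106.7, 247.6]
eef_rot: [-0.003, -0.001, 1.0, -0.001]
wrist_force: [-0.1, 0.9, 1.0]
gripper_width: 1.004
grip_force: 0.0
```

```bash
python3 - <<'E'
from h import *
i=wrist();cv2.imwrite("pics/w2.png",i["frame"]);R=i["R"];t=i["t"]
np.savez("w2.npz",R=R,t=t,fx=i["fx"],fy=i["fy"],cx=i["cx"],cy=i["cy"])
f=i["frame"];print(np.round(get_obs()["tcp_pos"],1))
cv2.imwrite("pics/w2c.png",cv2.resize(f[60:270,230:530],(800,560),interpolation=cv2.INTER_CUBIC))
E
```

```text
[480.5 106.8 249.6]
```

View pics/w2c.png

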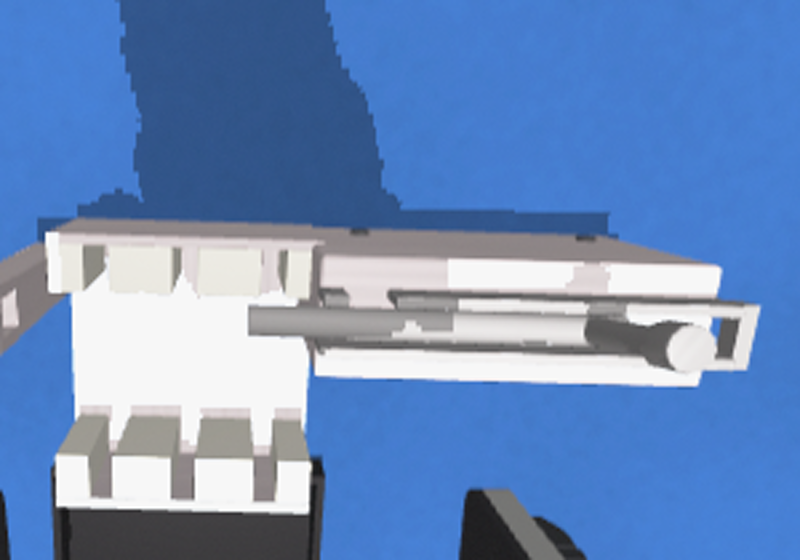

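```bash
python3 - <<'E'
from h import *
i=dict(np.load("w2.npz"))
L=[(101,477,46,-36,63),(184,477,46,0,63),(264.5,477,46,36,63),(720,267,-59,203,96),(697,385,-13,203,96),(315,374,-13,51,96),(57,455,36,-58,63),(308,459,36,58,63)]
ix=lambda u,v,z: ray(i,230+u/2.6667,60+v/2.6667,z)[:2]
Q=np.array([ix(a[0],a[1],a[4]) for a in L]);P=np.array([a[2:4] for a in L])
for sel in (range(8),[0,1,2,6,7]):
    sel=list(sel);th,R,t=rigid(P[sel],Q[sel]);print("th",th,"origin",t);print(np.round((Q-t)@R-P,1).tolist())
    for n,u,v,z in [("tip",249,320,104),("knob",692,349,166)]: print(n,np.round(R.T@(ix(u,v,z)-t),1))
    # refine groups
a,b=ix(315,374,96),ix(697,385,96);print("pedestal front edge angle",np.arctan2(-(b-a)[0],(b-a)[1]))
a,b=ix(57,455,63),ix(308,459,63);print("comb edge angle",np.arctan2(-(b-a)[0],(b-a)[1]))
a,b=ix(318,242,96),ix(720,267,96);print("ped back edge",np.arctan2(-(b-a)[0],(b-a)[1]))
E
```

```text
th -0.017345874405175234 origin [503.68084903  82.87739297]
[[-0.3, 1.9], [-1.0, 2.2], [-1.7, 1.4], [2.7, -5.6], [1.3, -5.6], [-0.2, 2.4], [-0.3, 5.1], [-0.6, -2.0]]
tip [-35.3  27.9]
knob [-43.7 149.4]
th -0.009567501262748981 origin [502.94006287  84.30852808]
[[0.2, 0.1], [-0.2, 0.4], [-0.7, -0.4], [5.0, -6.5], [3.6, -6.9], [1.0, 1.1], [0.1, 3.4], [0.6, -3.7]]
tip [-34.3  26.8]
knob [-41.8 148.3]
pedestal front edge angle -0.027908115532424387
comb edge angle -0.014824214442349019
ped back edge -0.05990482254703821
```

Call:
{"fn": "step_arm", "kwargs": {"increments": [[-0.0215, 0.161, 0, 0, 0, 0, 0], [-0.0215, 0.161, 0, 0, 0, 0, 0], [-0.0215, 0.161, 0, 0, 0, 0, 0], [-0.0215, 0.161, 0, 0, 0, 0, 0], [-0.0215, 0.161, 0, 0, 0, 0, 0]]}}

```text
time_s: 2.72
tcp_pos: [464.1, 238.7, 252.5]
eef_rot: [0.001, -0.003, 1.0, 0.001]
wrist_force: [0.4, -0.8, -0.5]
gripper_width: 0.502
grip_force: 0.0
```

```bash
python3 - <<'E'
from h import *
i=wrist();print(np.round(get_obs()["tcp_pos"],1),get_obs()["eef_rot"])
cv2.imwrite("pics/w3.png",i["frame"][:,100:540])
E
```

```text
[464.4 236.1 252.3] [ 8.48571169e-04 -1.57206564e-03  9.99998167e-01  6.88604393e-04]
```

View pics/w3.png

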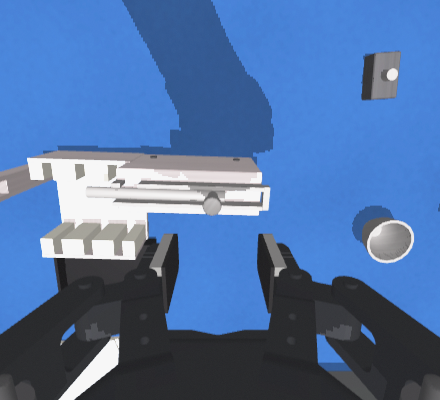

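Call:
{"fn": "step_arm", "kwargs": {"increments": [[0, -0.005, -0.06, 0, 0, 0, 0], [0, -0.005, -0.1, 0, 0, 0, 0], [0, -0.005, -0.139, 0, 0, 0, 0], [0, -0.005, -0.139, 0, 0, 0, 0], [0, -0.005, -0.139, 0, 0, 0, 0]]}}

```text
time_s: 3.18
tcp_pos: [464.5, 228.6, 139.8]
eef_rot: [-0.001, 0.001, 1.0, -0.001]
wrist_force: [0.5, 0.1, -0.2]
gripper_width: 0.499
grip_force: 0.0
```

Call:
{"fn": "step_arm", "kwargs": {"increments": [[0, 0, 0, 0, 0, 0, -0.7], [0, 0, 0, 0, 0, 0, -0.7], [0, 0, 0, 0, 0, 0, -0.7], [0, 0, 0, 0, 0, 0, -0.7], [0, 0, 0, 0, 0, 0, -0.7]]}}

```text
time_s: 3.6
tcp_pos: [465.6, 230.5, 142.0]
eef_rot: [0.002, 0.0, 1.0, 0.001]
wrist_force: [-1.1, -0.5, 9.4]
gripper_width: 0.153
grip_force: 33.2
```

Call:
{"fn": "step_arm", "kwargs": {"increments": [[0, 0, 0, 0, 0, 0, -0.78], [0, 0, 0, 0, 0, 0, -0.78], [0, 0, 0, 0, 0, 0, -0.78], [0, 0, 0, 0, 0, 0, -0.78], [0, 0, 0, 0, 0, 0, -0.78]]}}

```text
time_s: 4.02
tcp_pos: [465.5, 230.5, 142.1]
eef_rot: [0.002, 0.0, 1.0, 0.001]
wrist_force: [-1.2, -1.0, 10.2]
gripper_width: 0.147
grip_force: 58.2
```

Call:
{"fn": "step_arm", "kwargs": {"increments": [[0, 0, 0, 0, 0, 0, -0.82], [0, 0, 0, 0, 0, 0, -0.82], [0, 0, 0, 0, 0, 0, -0.82], [0, 0, 0, 0, 0, 0, -0.82]]}}

```text
time_s: 4.35
tcp_pos: [465.5, 230.5, 142.0]
eef_rot: [0.002, 0.0, 1.0, 0.001]
wrist_force: [0.4, -0.6, 10.0]
gripper_width: 0.149
grip_force: 58.2
```

Call:
{"fn": "step_arm", "kwargs": {"increments": [[0, 0, 0, 0, 0, 0, -0.7], [0, 0, 0, 0, 0, 0, -0.7], [0, 0, 0, 0, 0, 0, -0.7], [0, 0, 0, 0, 0, 0, -0.7], [0, 0, 0, 0, 0, 0, -0.7]]}}

```text
time_s: 4.77
tcp_pos: [465.5, 230.4, 142.0]
eef_rot: [0.002, 0.0, 1.0, 0.001]
wrist_force: [0.0, 0.4, 9.8]
gripper_width: 0.154
grip_force: 49.4
```

Call:
{"fn": "step_arm", "kwargs": {"increments": [[0, 0, 0, 0, 0, 0, -0.72], [0, 0, 0, 0, 0, 0, -0.72], [0, 0, 0, 0, 0, 0, -0.72], [0, 0, 0, 0, 0, 0, -0.72], [0, 0, 0, 0, 0, 0, -0.72]]}}

```text
time_s: 5.18
tcp_pos: [465.5, 230.5, 142.0]
eef_rot: [0.002, 0.0, 1.0, 0.001]
wrist_force: [-1.0, -1.0, 10.7]
gripper_width: 0.152
grip_force: 49.4
```

Call:
{"fn": "step_arm", "kwargs": {"increments": [[0, 0.015, 0, 0, 0, 0, -0.65], [0, 0.025, 0, 0, 0, 0, -0.65], [0, 0.035, 0, 0, 0, 0, -0.65], [0, 0.04, 0, 0, 0, 0, -0.65], [0, 0.04, 0, 0, 0, 0, -0.65]]}}

```text
time_s: 5.6
tcp_pos: [464.5, 263.8, 140.1]
eef_rot: [0.0, -0.001, 1.0, 0.001]
wrist_force: [-0.4, 1.2, 0.6]
gripper_width: 0.176
grip_force: 0.8
```

Call:
{"fn": "step_arm", "kwargs": {"increments": [[0, 0, 0, 0, 0, 0, 0], [0, 0, 0, 0, 0, 0, 0], [0, 0, 0, 0, 0, 0, 0], [0, 0, 0.1, 0, 0, 0, 0], [0, 0, 0.15, 0, 0, 0, 0]]}}

```text
time_s: 6.02
tcp_pos: [463.2, 260.9, 221.9]
eef_rot: [-0.003, 0.0, 1.0, -0.002]
wrist_force: [0.9, 0.5, 1.1]
gripper_width: 0.5
grip_force: 0.0
```

Call:
{"fn": "step_arm", "kwargs": {"increments": [[0.0, -0.15, 0.05, 0, 0, 0, 0], [0, -0.15, 0.05, 0, 0, 0, 0], [0, -0.15, 0.05, 0, 0, 0, 0], [0, -0.15, 0.05, 0, 0, 0, 0], [0, -0.15, 0.05, 0, 0, 0, 0]]}}

```text
time_s: 6.43
tcp_pos: [464.7, 139.3, 264.1]
eef_rot: [0.001, 0.003, 1.0, 0.0]
wrist_force: [-0.2, 0.4, -0.2]
gripper_width: 0.501
grip_force: 0.0
```

```bash
python3 - <<'E'
from h import *
i=wrist();print(np.round(get_obs()["tcp_pos"],1),get_obs()["eef_rot"])
np.savez("w4.npz",R=i["R"],t=i["t"],fx=i["fx"],fy=i["fy"],cx=i["cx"],cy=i["cy"])
cv2.imwrite("pics/w4.png",i["frame"]);cv2.imwrite("pics/w4c.png",cv2.resize(i["frame"][80:280,210:490],(784,560),interpolation=cv2.INTER_CUBIC))
E
```

```text
[464.6 141.2 263.6] [4.18645246e-04 1.48919697e-03 9.99998772e-01 2.52567027e-04]
```

View pics/w4c.png

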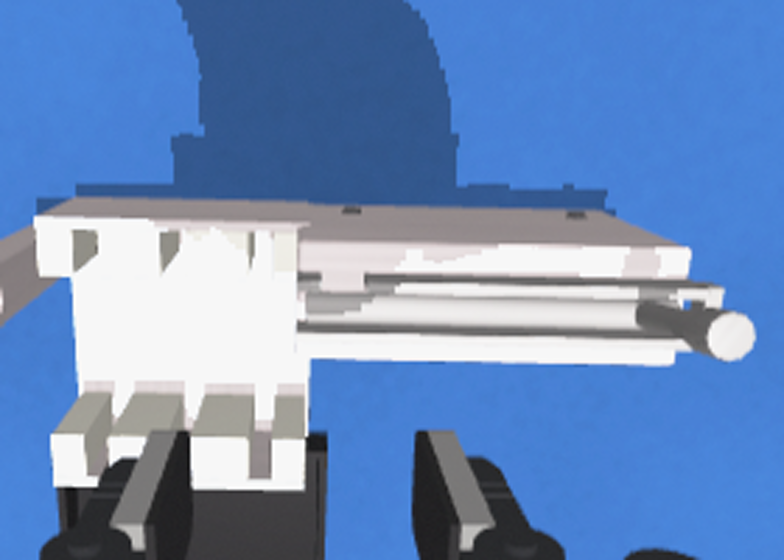

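The bolt is now drawn back: the rod tip is at the pedestal edge (about (300,310) in the crop) and the grooves are clear. Next I'll go and look at the rack.

Call:
{"fn": "step_arm", "kwargs": {"increments": [[-0.008, -0.195, -0.006, 0, 0, 0, 0], [-0.008, -0.195, -0.006, 0, 0, 0, 0], [-0.008, -0.195, -0.006, 0, 0, 0, 0], [-0.008, -0.195, -0.006, 0, 0, 0, 0], [-0.008, -0.195, -0.006, 0, 0, 0, 0]]}}

```text
time_s: 6.9
tcp_pos: [457.4, -18.6, 257.7]
eef_rot: [-0.001, 0.003, 1.0, -0.001]
wrist_force: [-0.3, -0.1, 0.5]
gripper_width: 0.496
grip_force: 0.0
```

Call:
{"fn": "step_arm", "kwargs": {"increments": [[-0.008, -0.195, -0.006, 0, 0, 0, 0], [-0.008, -0.195, -0.006, 0, 0, 0, 0], [-0.008, -0.195, -0.006, 0, 0, 0, 0], [-0.008, -0.195, -0.006, 0, 0, 0, 0], [-0.008, -0.195, -0.006, 0, 0, 0, 0]]}}

```text
time_s: 7.32
tcp_pos: [451.7, -174.6, 253.0]
eef_rot: [-0.0, 0.003, 1.0, -0.001]
wrist_force: [-0.0, 0.9, -0.0]
gripper_width: 0.502
grip_force: 0.0
```

Call:
{"fn": "step_arm", "kwargs": {"increments": [[-0.008, -0.195, -0.006, 0, 0, 0, 0], [-0.008, -0.195, -0.006, 0, 0, 0, 0], [-0.008, -0.195, -0.006, 0, 0, 0, 0], [-0.008, -0.195, -0.006, 0, 0, 0, 0], [-0.008, -0.195, -0.006, 0, 0, 0, 0]]}}

```text
time_s: 7.73
tcp_pos: [445.5, -330.9, 248.0]
eef_rot: [-0.0, 0.003, 1.0, -0.001]
wrist_force: [0.3, -0.1, 0.5]
gripper_width: 0.499
grip_force: 0.0
```

Call:
{"fn": "step_arm", "kwargs": {"increments": [[0, 0, 0, 0, 0, 0, 0], [0, 0, 0, 0, 0, 0, 0]]}}

```text
time_s: 7.9
tcp_pos: [446.2, -324.0, 248.0]
eef_rot: [-0.0, -0.001, 1.0, 0.001]
wrist_force: [0.6, 1.0, 0.2]
gripper_width: 0.501
grip_force: 0.0
```

```bash
python3 - <<'E'
from h import *
i=wrist();print(np.round(get_obs()["tcp_pos"],1),get_obs()["eef_rot"])
np.savez("w5.npz",R=i["R"],t=i["t"],fx=i["fx"],fy=i["fy"],cx=i["cx"],cy=i["cy"])
cv2.imwrite("pics/w5.png",i["frame"]);cv2.imwrite("pics/w5c.png",cv2.resize(i["frame"][80:280,180:460],(784,560),interpolation=cv2.INTER_CUBIC))
E
```

```text
[ 446.2 -323.7  248.2] [-3.38914814e-04 -1.12535460e-03  9.99999037e-01  7.38242073e-04]
```

View pics/w5c.png

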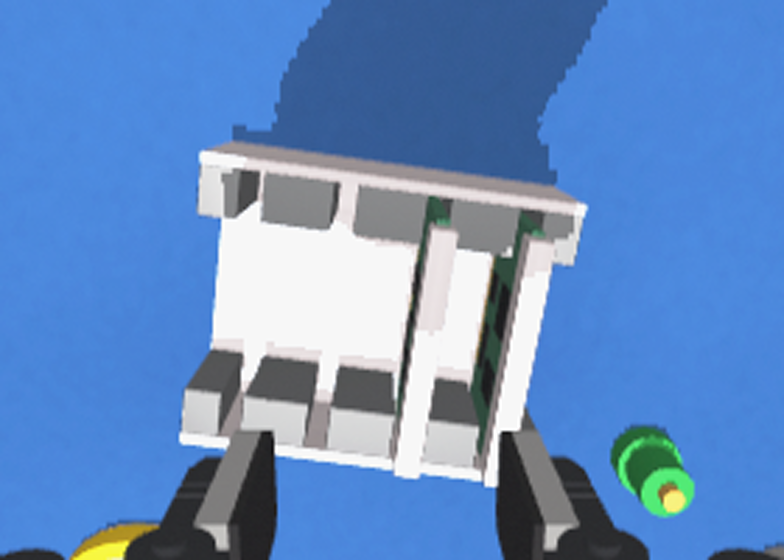

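```bash
python3 - <<'E'
from h import *
i=dict(np.load("w5.npz"))
for n,a,b in [("A",(444,226),(407,476)),("B",(538,238),(501,484))]:
    p,q=[ray(i,180+u/2.8,80+v/2.8,93) for u,v in(a,b)]
    d=q-p;print(n,np.round((p+q)/2,1),"len",np.linalg.norm(d),"yaw",np.arctan2(d[1],d[0]))
E
```

```text
A [ 468.2 -309.9   93. ] len 96.76513271901594 yaw -0.1248782225618247
B [ 472.  -275.5   93. ] len 95.60723464055152 yaw -0.0942968362940571
```

Call:
{"fn": "step_arm", "kwargs": {"increments": [[0.032, 0.061, 0, 0, 0, -0.07, -0.45], [0.032, 0.061, 0, 0, 0, -0.07, -0.45], [0.032, 0.061, -0.06, 0, 0, -0.07, -0.45], [0.032, 0.061, -0.12, 0, 0, -0.07, -0.45], [0.032, 0.061, -0.12, 0, 0, -0.07, -0.45]]}}

```text
time_s: 8.37
tcp_pos: [470.3, -273.1, 148.8]
eef_rot: [-0.002, 0.053, 0.999, 0.001]
wrist_force: [-1.1, 0.3, 0.7]
gripper_width: 0.277
grip_force: 0.0
```

Call:
{"fn": "step_arm", "kwargs": {"increments": [[0, 0, 0, 0, 0, 0, -0.45], [0, 0, 0, 0, 0, 0, -0.45], [0, 0, 0, 0, 0, 0, -0.45]]}}

```text
time_s: 8.62
tcp_pos: [471.8, -276.6, 153.9]
eef_rot: [0.001, 0.055, 0.999, -0.0]
wrist_force: [0.2, -0.2, 1.0]
gripper_width: 0.274
grip_force: 0.0
```

```bash
python3 - <<'E'
from h import *
i=wrist();print(np.round(get_obs()["tcp_pos"],1),get_obs()["eef_rot"])
cv2.imwrite("pics/w6.png",i["frame"][:,100:540])
E
```

```text
[ 471.9 -277.   154.3] [ 1.15808372e-03  5.47612532e-02  9.98498747e-01 -3.40890606e-04]
```

View pics/w6.png

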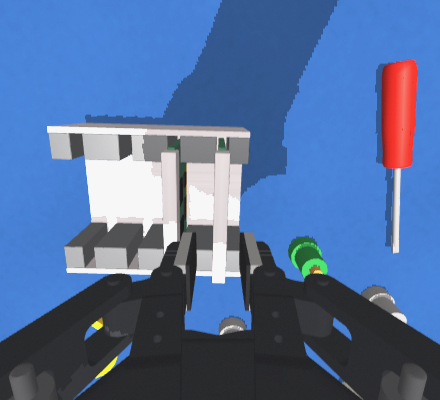

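Call:
{"fn": "step_arm", "kwargs": {"increments": [[0, 0, -0.03, 0, 0, -0.01, -0.45], [0, 0, -0.06, 0, 0, -0.01, -0.45], [0, 0, -0.085, 0, 0, -0.01, -0.45], [0, 0, -0.085, 0, 0, -0.01, -0.45]]}}

```text
time_s: 9.0
tcp_pos: [470.5, -276.6, 83.5]
eef_rot: [-0.001, 0.063, 0.998, 0.0]
wrist_force: [-0.6, 0.8, -0.4]
gripper_width: 0.274
grip_force: 0.0
```

Call:
{"fn": "step_arm", "kwargs": {"increments": [[0, 0, 0, 0, 0, 0, -0.6], [0, 0, 0, 0, 0, 0, -0.65], [0, 0, 0, 0, 0, 0, -0.66], [0, 0, 0, 0, 0, 0, -0.68], [0, 0, 0, 0, 0, 0, -0.68]]}}

```text
time_s: 9.42
tcp_pos: [471.3, -277.4, 85.8]
eef_rot: [0.001, 0.063, 0.998, -0.0]
wrist_force: [-0.1, 1.1, -0.2]
gripper_width: 0.162
grip_force: 0.0
```

Call:
{"fn": "step_arm", "kwargs": {"increments": [[0, 0, 0, 0, 0, 0, -0.7], [0, 0, 0, 0, 0, 0, -0.7], [0, 0, 0, 0, 0, 0, -0.72], [0, 0, 0, 0, 0, 0, -0.72]]}}

```text
time_s: 9.75
tcp_pos: [470.9, -277.2, 84.8]
eef_rot: [0.0, 0.063, 0.998, 0.0]
wrist_force: [-0.1, 0.3, 0.2]
gripper_width: 0.142
grip_force: 0.0
```

Call:
{"fn": "step_arm", "kwargs": {"increments": [[0, 0, 0, 0, 0, 0, -0.74], [0, 0, 0, 0, 0, 0, -0.74], [0, 0, 0, 0, 0, 0, -0.74], [0, 0, 0, 0, 0, 0, -0.74]]}}

```text
time_s: 10.08
tcp_pos: [470.8, -277.2, 84.7]
eef_rot: [-0.0, 0.063, 0.998, 0.0]
wrist_force: [-0.2, 0.4, -0.0]
gripper_width: 0.132
grip_force: 0.0
```

Call:
{"fn": "step_arm", "kwargs": {"increments": [[0, 0, 0, 0, 0, 0, -0.76], [0, 0, 0, 0, 0, 0, -0.76], [0, 0, 0, 0, 0, 0, -0.76], [0, 0, 0, 0, 0, 0, -0.76]]}}

```text
time_s: 10.42
tcp_pos: [470.8, -277.1, 84.8]
eef_rot: [-0.0, 0.063, 0.998, 0.0]
wrist_force: [0.7, 1.7, -0.4]
gripper_width: 0.122
grip_force: 2.4
```

Call:
{"fn": "step_arm", "kwargs": {"increments": [[0, 0, 0, 0, 0, 0, -0.775], [0, 0, 0, 0, 0, 0, -0.775], [0, 0, 0, 0, 0, 0, -0.775], [0, 0, 0, 0, 0, 0, -0.775]]}}

```text
time_s: 10.75
tcp_pos: [470.9, -276.9, 84.8]
eef_rot: [-0.0, 0.063, 0.998, 0.0]
wrist_force: [-0.1, 2.3, 0.5]
gripper_width: 0.117
grip_force: 12.8
```

Call:
{"fn": "step_arm", "kwargs": {"increments": [[0, 0, 0, 0, 0, 0, -0.785], [0, 0, 0, 0, 0, 0, -0.785], [0, 0, 0, 0, 0, 0, -0.785], [0, 0, 0.01, 0, 0, 0, -0.785], [0, 0, 0.02, 0, 0, 0, -0.785]]}}

```text
time_s: 11.17
tcp_pos: [470.5, -277.1, 100.9]
eef_rot: [-0.001, 0.063, 0.998, 0.0]
wrist_force: [-0.4, 2.2, -1.9]
gripper_width: 0.114
grip_force: 22.0
```

Call:
{"fn": "step_arm", "kwargs": {"increments": [[0, 0, 0.03, 0, 0, 0, -0.785], [0, 0, 0.06, 0, 0, 0, -0.785], [0, 0, 0.09, 0, 0, 0, -0.785], [0, 0, 0.12, 0, 0, 0, -0.785], [0, 0, 0.15, 0, 0, 0, -0.785]]}}

```text
time_s: 11.58
tcp_pos: [470.5, -278.0, 223.0]
eef_rot: [0.001, 0.063, 0.998, -0.001]
wrist_force: [0.3, -0.6, -1.6]
gripper_width: 0.111
grip_force: 21.2
```

Call:
{"fn": "step_arm", "kwargs": {"increments": [[0.02, 0.205, 0, 0, 0, 0.035, -0.785], [0.02, 0.205, 0, 0, 0, 0.035, -0.785], [0.02, 0.205, 0, 0, 0, 0.035, -0.785], [0.02, 0.205, 0, 0, 0, 0.035, -0.785], [0.02, 0.205, 0, 0, 0, 0.035, -0.785]]}}

```text
time_s: 12.0
tcp_pos: [487.9, -105.7, 221.6]
eef_rot: [0.001, 0.031, 1.0, 0.001]
wrist_force: [0.4, 1.1, -1.0]
gripper_width: 0.111
grip_force: 21.2
```

Call:
{"fn": "step_arm", "kwargs": {"increments": [[0.02, 0.205, 0, 0, 0, 0.035, -0.785], [0.02, 0.205, 0, 0, 0, 0.035, -0.785], [0.02, 0.205, 0, 0, 0, 0.035, -0.785], [0.02, 0.205, 0, 0, 0, 0.035, -0.785], [0.02, 0.205, 0, 0, 0, 0.035, -0.785]]}}

```text
time_s: 12.42
tcp_pos: [504.1, 58.7, 221.6]
eef_rot: [0.001, 0.003, 1.0, 0.002]
wrist_force: [1.0, 0.8, -0.0]
gripper_width: 0.108
grip_force: 21.4
```

Call:
{"fn": "step_arm", "kwargs": {"increments": [[0, 0, 0, 0, 0, 0, -0.785], [0, 0, 0, 0, 0, 0, -0.785], [0, 0, 0, 0, 0, 0, -0.785], [0, 0, 0, 0, 0, 0, -0.785]]}}

```text
time_s: 12.75
tcp_pos: [502.9, 49.0, 221.1]
eef_rot: [0.0, 0.009, 1.0, -0.0]
wrist_force: [-0.2, -0.3, -0.6]
gripper_width: 0.111
grip_force: 21.4
```

```bash
python3 - <<'E'
from h import *
i=wrist();o=get_obs();print(np.round(o["tcp_pos"],1),o["eef_rot"],o["grip_force"])
np.savez("w7.npz",R=i["R"],t=i["t"],fx=i["fx"],fy=i["fy"],cx=i["cx"],cy=i["cy"])
cv2.imwrite("pics/w7.png",i["frame"])
cv2.imwrite("pics/w7c.png",cv2.resize(i["frame"][100:300,220:480],(780,600),interpolation=cv2.INTER_CUBIC))
E
```

```text
[502.9  49.1 221. ] [ 1.48508026e-04  9.47237458e-03  9.99955110e-01 -1.74085686e-04] 21.36925220489502
```

View pics/w7c.png

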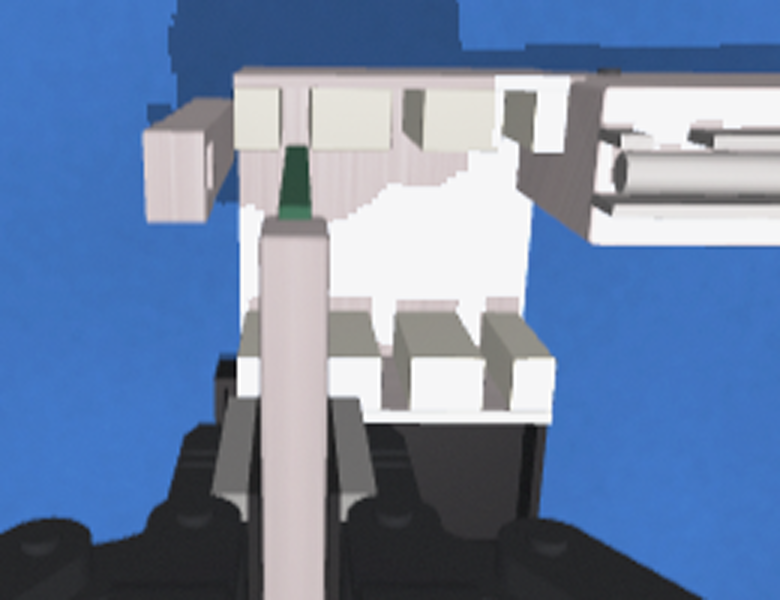

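Call:
{"fn": "step_arm", "kwargs": {"increments": [[0, -0.0005, -0.03, 0, 0, 0, -0.785], [0, -0.0005, -0.06, 0, 0, 0, -0.785], [0, -0.0005, -0.09, 0, 0, 0, -0.785], [0, -0.0005, -0.09, 0, 0, 0, -0.785]]}}

```text
time_s: 13.13
tcp_pos: [501.2, 49.2, 145.8]
eef_rot: [-0.003, 0.009, 1.0, -0.001]
wrist_force: [-0.4, 0.3, -1.0]
gripper_width: 0.112
grip_force: 21.3
```

Call:
{"fn": "step_arm", "kwargs": {"increments": [[0, 0, -0.005, 0, 0, 0, -0.785], [0, 0, -0.01, 0, 0, 0, -0.785], [0, 0, -0.015, 0, 0, 0, -0.785], [0, 0, -0.02, 0, 0, 0, -0.785]]}}

```text
time_s: 13.47
tcp_pos: [503.5, 50.3, 133.5]
eef_rot: [0.001, 0.008, 1.0, 0.0]
wrist_force: [-0.3, -0.9, -1.5]
gripper_width: 0.112
grip_force: 21.4
```

Call:
{"fn": "step_arm", "kwargs": {"increments": [[0, 0, -0.005, 0, 0, 0, -0.785], [0, 0, -0.01, 0, 0, 0, -0.785], [0, 0, -0.01, 0, 0, 0, -0.785]]}}

```text
time_s: 13.72
tcp_pos: [502.7, 50.5, 124.3]
eef_rot: [-0.0, 0.008, 1.0, -0.0]
wrist_force: [0.4, 0.5, -1.1]
gripper_width: 0.116
grip_force: 21.3
```

Call:
{"fn": "step_arm", "kwargs": {"increments": [[0, 0, -0.01, 0, 0, 0, -0.785], [0, 0, -0.02, 0, 0, 0, -0.785], [0, 0, -0.03, 0, 0, 0, -0.785], [0, 0, -0.035, 0, 0, 0, -0.785]]}}

```text
time_s: 14.05
tcp_pos: [502.5, 50.4, 95.5]
eef_rot: [-0.001, 0.008, 1.0, -0.0]
wrist_force: [-0.3, 0.3, -0.4]
gripper_width: 0.112
grip_force: 21.3
```

Call:
{"fn": "step_arm", "kwargs": {"increments": [[0, 0, -0.005, 0, 0, 0, -0.785], [0, 0, -0.01, 0, 0, 0, -0.785], [0, 0, -0.014, 0, 0, 0, -0.785], [0, 0, -0.014, 0, 0, 0, -0.785], [0, 0, -0.014, 0, 0, 0, -0.785]]}}

```text
time_s: 14.47
tcp_pos: [502.8, 50.4, 85.5]
eef_rot: [-0.0, 0.008, 1.0, -0.0]
wrist_force: [-0.3, -0.3, -0.4]
gripper_width: 0.11
grip_force: 21.3
```

Call:
{"fn": "step_arm", "kwargs": {"increments": [[0, 0, -0.0015, 0, 0, 0, -0.77], [0, 0, -0.0015, 0, 0, 0, -0.74], [0, 0, -0.0015, 0, 0, 0, -0.6], [0, 0, -0.0015, 0, 0, 0, -0.45], [0, 0, -0.0015, 0, 0, 0, -0.45]]}}

```text
time_s: 14.88
tcp_pos: [503.0, 50.5, 84.6]
eef_rot: [0.0, 0.008, 1.0, 0.0]
wrist_force: [0.0, -0.4, -0.5]
gripper_width: 0.274
grip_force: 0.0
```

Call:
{"fn": "step_arm", "kwargs": {"increments": [[0, 0, 0.02, 0, 0, 0, -0.45], [0, 0, 0.06, 0, 0, 0, -0.45], [0, 0, 0.1, 0, 0, 0, -0.45], [0, 0, 0.14, 0, 0, 0, -0.45], [0, 0, 0.17, 0, 0, 0, -0.45]]}}

```text
time_s: 15.3
tcp_pos: [503.0, 50.3, 222.8]
eef_rot: [0.001, 0.008, 1.0, 0.0]
wrist_force: [0.4, -0.1, 0.3]
gripper_width: 0.272
grip_force: 0.0
```

Call:
{"fn": "step_arm", "kwargs": {"increments": [[-0.015, -0.22, 0, 0, 0, -0.035, -0.45], [-0.015, -0.22, 0, 0, 0, -0.035, -0.45], [-0.015, -0.22, 0, 0, 0, -0.035, -0.45], [-0.015, -0.22, 0, 0, 0, -0.035, -0.45], [-0.015, -0.22, 0, 0, 0, -0.035, -0.45]]}}

```text
time_s: 15.72
tcp_pos: [489.6, -132.2, 221.0]
eef_rot: [0.0, 0.039, 0.999, -0.001]
wrist_force: [0.2, -0.5, 0.1]
gripper_width: 0.277
grip_force: 0.0
```

Call:
{"fn": "step_arm", "kwargs": {"increments": [[-0.025, -0.22, 0, 0, 0, -0.04, -0.45], [-0.025, -0.22, 0, 0, 0, -0.04, -0.45], [-0.025, -0.22, 0, 0, 0, -0.04, -0.45], [-0.025, -0.22, 0, 0, 0, -0.04, -0.45], [-0.025, -0.22, 0, 0, 0, -0.04, -0.45]]}}

```text
time_s: 16.13
tcp_pos: [469.0, -308.5, 220.9]
eef_rot: [0.0, 0.07, 0.998, -0.002]
wrist_force: [-0.2, -1.0, -0.5]
gripper_width: 0.275
grip_force: 0.0
```

Call:
{"fn": "step_arm", "kwargs": {"increments": [[0, 0, 0, 0, 0, 0, -0.45], [0, 0, 0, 0, 0, 0, -0.45], [0, 0, 0, 0, 0, 0, -0.45], [0, 0, 0, 0, 0, 0, -0.45]]}}

```text
time_s: 16.47
tcp_pos: [471.3, -299.8, 220.3]
eef_rot: [-0.0, 0.066, 0.998, 0.0]
wrist_force: [0.4, -0.1, 0.6]
gripper_width: 0.274
grip_force: 0.0
```

Call:
{"fn": "step_arm", "kwargs": {"increments": [[-0.005, -0.015, -0.04, 0, 0, 0.004, -0.45], [-0.005, -0.015, -0.08, 0, 0, 0.004, -0.45], [-0.005, -0.015, -0.12, 0, 0, 0.004, -0.45], [-0.005, -0.015, -0.12, 0, 0, 0.004, -0.45], [-0.005, -0.015, -0.12, 0, 0, 0.004, -0.45]]}}

```text
time_s: 16.88
tcp_pos: [466.6, -312.1, 123.6]
eef_rot: [-0.002, 0.063, 0.998, 0.001]
wrist_force: [0.4, -0.2, 0.1]
gripper_width: 0.271
grip_force: 0.0
```

Call:
{"fn": "step_arm", "kwargs": {"increments": [[0, 0, -0.02, 0, 0, 0, -0.45], [0, 0, -0.035, 0, 0, 0, -0.45], [0, 0, -0.047, 0, 0, 0, -0.45], [0, 0, -0.047, 0, 0, 0, -0.5], [0, 0, -0.047, 0, 0, 0, -0.55]]}}

```text
time_s: 17.3
tcp_pos: [467.4, -313.5, 87.8]
eef_rot: [0.0, 0.064, 0.998, -0.0]
wrist_force: [0.3, 0.9, -0.1]
gripper_width: 0.224
grip_force: 0.0
```

Call:
{"fn": "step_arm", "kwargs": {"increments": [[0, 0, 0, 0, 0, 0, -0.6], [0, 0, 0, 0, 0, 0, -0.65], [0, 0, 0, 0, 0, 0, -0.68], [0, 0, 0, 0, 0, 0, -0.71], [0, 0, 0, 0, 0, 0, -0.72]]}}

```text
time_s: 17.72
tcp_pos: [466.9, -313.7, 87.1]
eef_rot: [0.0, 0.064, 0.998, -0.0]
wrist_force: [-0.6, 0.4, -0.9]
gripper_width: 0.144
grip_force: 0.0
```

Call:
{"fn": "step_arm", "kwargs": {"increments": [[0, 0, 0, 0, 0, 0, -0.73], [0, 0, 0, 0, 0, 0, -0.74], [0, 0, 0, 0, 0, 0, -0.75], [0, 0, 0, 0, 0, 0, -0.755], [0, 0, 0, 0, 0, 0, -0.76]]}}

```text
time_s: 18.13
tcp_pos: [466.9, -313.4, 86.8]
eef_rot: [-0.0, 0.064, 0.998, 0.0]
wrist_force: [-0.5, 1.2, 1.6]
gripper_width: 0.119
grip_force: 6.3
```

Call:
{"fn": "step_arm", "kwargs": {"increments": [[0, 0, 0, 0, 0, 0, -0.765], [0, 0, 0, 0, 0, 0, -0.77], [0, 0, 0, 0, 0, 0, -0.775], [0, 0, 0, 0, 0, 0, -0.775], [0, 0, 0, 0, 0, 0, -0.775]]}}

```text
time_s: 18.55
tcp_pos: [466.9, -313.3, 86.9]
eef_rot: [0.0, 0.064, 0.998, 0.0]
wrist_force: [1.0, 3.2, 2.7]
gripper_width: 0.115
grip_force: 17.4
```

Call:
{"fn": "step_arm", "kwargs": {"increments": [[0, 0, 0, 0, 0, 0, -0.78], [0, 0, 0, 0, 0, 0, -0.78], [0, 0, 0.01, 0, 0, 0, -0.78], [0, 0, 0.02, 0, 0, 0, -0.78], [0, 0, 0.04, 0, 0, 0, -0.78]]}}

```text
time_s: 18.97
tcp_pos: [466.1, -313.5, 118.4]
eef_rot: [-0.001, 0.064, 0.998, 0.0]
wrist_force: [-0.4, 1.2, -2.0]
gripper_width: 0.116
grip_force: 17.2
```

Call:
{"fn": "step_arm", "kwargs": {"increments": [[0, 0, 0.03, 0, 0, 0, -0.78], [0, 0, 0.06, 0, 0, 0, -0.78], [0, 0, 0.09, 0, 0, 0, -0.78], [0, 0, 0.12, 0, 0, 0, -0.78], [0, 0, 0.13, 0, 0, 0, -0.78]]}}

```text
time_s: 19.38
tcp_pos: [467.6, -315.1, 226.8]
eef_rot: [0.002, 0.064, 0.998, -0.001]
wrist_force: [0.4, -1.0, -0.9]
gripper_width: 0.115
grip_force: 15.1
```

Call:
{"fn": "step_arm", "kwargs": {"increments": [[0.0155, 0.1665, 0, 0, 0, 0.0233, -0.78], [0.0155, 0.1665, 0, 0, 0, 0.0233, -0.78], [0.0155, 0.1665, 0, 0, 0, 0.0233, -0.78], [0.0155, 0.1665, 0, 0, 0, 0.0233, -0.78], [0.0155, 0.1665, 0, 0, 0, 0.0233, -0.78]]}}

```text
time_s: 19.8
tcp_pos: [479.6, -177.1, 222.8]
eef_rot: [-0.0, 0.043, 0.999, 0.0]
wrist_force: [0.1, -0.8, -1.5]
gripper_width: 0.113
grip_force: 15.1
```

Call:
{"fn": "step_arm", "kwargs": {"increments": [[0.0155, 0.1665, 0, 0, 0, 0.0233, -0.78], [0.0155, 0.1665, 0, 0, 0, 0.0233, -0.78], [0.0155, 0.1665, 0, 0, 0, 0.0233, -0.78], [0.0155, 0.1665, 0, 0, 0, 0.0233, -0.78], [0.0155, 0.1665, 0, 0, 0, 0.0233, -0.78]]}}

```text
time_s: 20.22
tcp_pos: [492.3, -45.2, 222.7]
eef_rot: [0.0, 0.025, 1.0, 0.0]
wrist_force: [-0.0, -0.3, -1.1]
gripper_width: 0.112
grip_force: 15.2
```

Call:
{"fn": "step_arm", "kwargs": {"increments": [[0.0155, 0.1665, 0, 0, 0, 0.0233, -0.78], [0.0155, 0.1665, 0, 0, 0, 0.0233, -0.78], [0.0155, 0.1665, 0, 0, 0, 0.0233, -0.78], [0.0155, 0.1665, 0, 0, 0, 0.0233, -0.78], [0.0155, 0.1665, 0, 0, 0, 0.0233, -0.78]]}}

```text
time_s: 20.63
tcp_pos: [505.0, 87.4, 222.7]
eef_rot: [0.0, 0.007, 1.0, 0.0]
wrist_force: [0.2, 0.0, -0.8]
gripper_width: 0.112
grip_force: 15.3
```

Call:
{"fn": "step_arm", "kwargs": {"increments": [[0, 0, 0, 0, 0, 0, -0.78], [0, 0, 0, 0, 0, 0, -0.78], [0, 0, 0, 0, 0, 0, -0.78], [0, 0, 0, 0, 0, 0, -0.78], [0, 0, 0, 0, 0, 0, -0.78]]}}

```text
time_s: 21.05
tcp_pos: [504.2, 84.7, 222.9]
eef_rot: [0.0, 0.01, 1.0, -0.0]
wrist_force: [0.4, -0.2, -0.9]
gripper_width: 0.117
grip_force: 15.3
```

```bash
python3 - <<'E'
from h import *
i=wrist();o=get_obs();print(np.round(o["tcp_pos"],1),o["eef_rot"],o["grip_force"])
cv2.imwrite("pics/w8.png",i["frame"])
cv2.imwrite("pics/w8c.png",cv2.resize(i["frame"][100:300,220:480],(780,600),interpolation=cv2.INTER_CUBIC))
E
```

```text
[504.1  85.  222.9] [ 9.27339038e-05  9.67571588e-03  9.99953183e-01 -6.58263111e-05] 15.29427856206894
```

View pics/w8c.png

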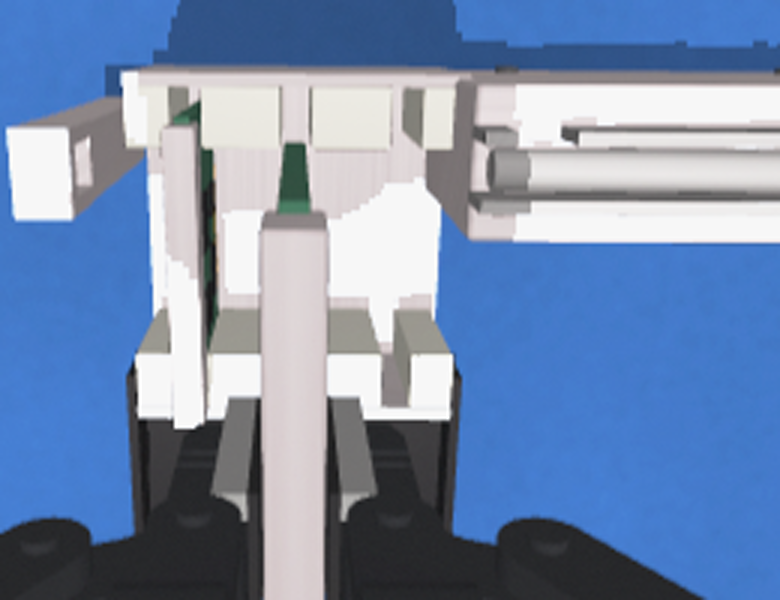

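The held board lines up with groove 2 (bar centre 295, gap centre 296), and the first board stands in groove 3. I'm lowering it now.

Call:
{"fn": "step_arm", "kwargs": {"increments": [[0, 0, -0.03, 0, 0, 0, -0.78], [0, 0, -0.06, 0, 0, 0, -0.78], [0, 0, -0.09, 0, 0, 0, -0.78], [0, 0, -0.09, 0, 0, 0, -0.78], [0, 0, -0.09, 0, 0, 0, -0.78]]}}

```text
time_s: 21.52
tcp_pos: [503.6, 85.5, 150.3]
eef_rot: [-0.001, 0.009, 1.0, -0.0]
wrist_force: [-0.2, 0.2, -0.6]
gripper_width: 0.116
grip_force: 15.3
```

Call:
{"fn": "step_arm", "kwargs": {"increments": [[0, 0, -0.005, 0, 0, 0, -0.78], [0, 0, -0.01, 0, 0, 0, -0.78], [0, 0, -0.015, 0, 0, 0, -0.78], [0, 0, -0.02, 0, 0, 0, -0.78]]}}

```text
time_s: 21.85
tcp_pos: [504.4, 86.1, 135.2]
eef_rot: [0.001, 0.009, 1.0, 0.0]
wrist_force: [0.4, 0.5, -0.6]
gripper_width: 0.117
grip_force: 15.3
```

Call:
{"fn": "step_arm", "kwargs": {"increments": [[0, 0, -0.005, 0, 0, 0, -0.78], [0, 0, -0.01, 0, 0, 0, -0.78], [0, 0, -0.01, 0, 0, 0, -0.78]]}}

```text
time_s: 22.1
tcp_pos: [503.8, 85.9, 126.1]
eef_rot: [-0.0, 0.009, 1.0, -0.0]
wrist_force: [0.1, 0.1, -0.6]
gripper_width: 0.119
grip_force: 15.3
```

Call:
{"fn": "step_arm", "kwargs": {"increments": [[0, 0, -0.01, 0, 0, 0, -0.78], [0, 0, -0.02, 0, 0, 0, -0.78], [0, 0, -0.03, 0, 0, 0, -0.78], [0, 0, -0.035, 0, 0, 0, -0.78]]}}

```text
time_s: 22.43
tcp_pos: [503.6, 85.9, 97.4]
eef_rot: [-0.001, 0.009, 1.0, -0.0]
wrist_force: [0.0, -0.1, -0.2]
gripper_width: 0.111
grip_force: 15.3
```

Call:
{"fn": "step_arm", "kwargs": {"increments": [[0, 0, -0.005, 0, 0, 0, -0.78], [0, 0, -0.01, 0, 0, 0, -0.78], [0, 0, -0.014, 0, 0, 0, -0.78], [0, 0, -0.015, 0, 0, 0, -0.78], [0, 0, -0.015, 0, 0, 0, -0.78]]}}

```text
time_s: 22.85
tcp_pos: [504.1, 86.0, 87.0]
eef_rot: [0.0, 0.009, 1.0, 0.0]
wrist_force: [-0.9, -0.2, 1.5]
gripper_width: 0.117
grip_force: 15.7
```

Call:
{"fn": "step_arm", "kwargs": {"increments": [[0, 0, 0, 0, 0, 0, -0.77], [0, 0, 0, 0, 0, 0, -0.74], [0, 0, 0, 0, 0, 0, -0.6], [0, 0, 0, 0, 0, 0, -0.45], [0, 0, 0, 0, 0, 0, -0.45]]}}

```text
time_s: 23.27
tcp_pos: [504.1, 86.0, 86.8]
eef_rot: [0.0, 0.009, 1.0, 0.0]
wrist_force: [0.2, 1.0, -0.2]
gripper_width: 0.28
grip_force: 0.0
```

Call:
{"fn": "step_arm", "kwargs": {"increments": [[0, 0, 0.04, 0, 0, 0, -0.45], [0, 0, 0.09, 0, 0, 0, -0.45], [0, 0, 0.13, 0, 0, 0, -0.45], [0, 0, 0.17, 0, 0, 0, -0.45], [0, 0, 0.2, 0, 0, 0, -0.45]]}}

```text
time_s: 23.68
tcp_pos: [504.4, 85.9, 249.5]
eef_rot: [0.001, 0.009, 1.0, 0.0]
wrist_force: [0.3, 0.0, -0.0]
gripper_width: 0.273
grip_force: 0.0
```

Call:
{"fn": "step_arm", "kwargs": {"increments": [[0.05, -0.175, 0, 0, 0, 0, 0.5], [0.05, -0.175, 0, 0, 0, 0, 0.5], [0.05, -0.175, 0, 0, 0, 0, 0.5], [0.05, -0.175, 0, 0, 0, 0, 0.5], [0.05, -0.175, 0, 0, 0, 0, 0.5]]}}

```text
time_s: 24.1
tcp_pos: [544.8, -59.6, 247.1]
eef_rot: [0.001, 0.012, 1.0, -0.001]
wrist_force: [-0.1, 0.3, -0.0]
gripper_width: 0.755
grip_force: 0.0
```

Call:
{"fn": "step_arm", "kwargs": {"increments": [[0.05, -0.175, 0, 0, 0, 0, 0.5], [0.05, -0.175, 0, 0, 0, 0, 0.5], [0.05, -0.175, 0, 0, 0, 0, 0.5], [0.05, -0.175, 0, 0, 0, 0, 0.5], [0.05, -0.175, 0, 0, 0, 0, 0.5]]}}

```text
time_s: 24.52
tcp_pos: [584.3, -199.4, 246.7]
eef_rot: [0.0, 0.012, 1.0, -0.001]
wrist_force: [-0.6, -0.1, 0.1]
gripper_width: 0.749
grip_force: 0.0
```

Call:
{"fn": "step_arm", "kwargs": {"increments": [[0, 0, 0, 0, 0, 0, 0.5], [0, 0, 0, 0, 0, 0, 0.5], [0, 0, 0, 0, 0, 0, 0.5], [0, 0, 0, 0, 0, 0, 0.5]]}}

```text
time_s: 24.85
tcp_pos: [584.0, -192.2, 246.9]
eef_rot: [-0.0, 0.008, 1.0, 0.0]
wrist_force: [0.2, -0.4, 0.4]
gripper_width: 0.749
grip_force: 0.0
```

```bash
cat > fh.py <<'E'
from h import *
def housings(i):
    hsv=cv2.cvtColor(i["frame"],cv2.COLOR_BGR2HSV);H,S,V=cv2.split(hsv)
    m=((S<60)&(V>90)).astype(np.uint8)      # grey/white steel
    n,l,st,c=cv2.connectedComponentsWithStats(m)
    brass=((H>8)&(H<30)&(S>70)&(V>80)).astype(np.uint8)
    nb,lb,sb,cb=cv2.connectedComponentsWithStats(brass)
    out=[]
    for k in range(1,nb):
        if sb[k,4]<6: continue
        x,y=cb[k];x0,y0=int(x),int(y)
        win=hsv[max(0,y0-14):y0+15,max(0,x0-14):x0+15].reshape(-1,3)
        g=((win[:,0]>45)&(win[:,0]<80)&(win[:,1]>90)).mean()
        w=((win[:,1]<60)&(win[:,2]>90)).mean()
        out.append((round(x,1),round(y,1),int(sb[k,4]),round(g,2),round(w,2),np.round(ray(i,x,y,48)[:2],1).tolist()))
    return out
E
python3 - <<'E'
from fh import *
i=wrist();o=get_obs();print(np.round(o["tcp_pos"],1),o["eef_rot"])
cv2.imwrite("pics/w9.png",i["frame"])
for r in housings(i): print(r)
print("top")
t=get_image("top")
for r in housings(t): print(r)
E
```

```text
[ 584.1 -192.5  246.9] [1.16664243e-05 7.98169165e-03 9.99968117e-01 2.40461376e-04]
(np.float64(517.9), np.float64(101.4), 93, np.float64(0.14), np.float64(0.49), [505.4, 22.1])
(np.float64(314.6), np.float64(147.8), 61, np.float64(0.53), np.float64(0.0), [551.1, -195.5])
(np.float64(143.3), np.float64(198.1), 617, np.float64(0.0), np.float64(0.02), [606.3, -397.1])
(np.float64(105.4), np.float64(218.4), 739, np.float64(0.0), np.float64(0.0), [630.9, -447.1])
(np.float64(381.1), np.float64(204.1), 64, np.float64(0.0), np.float64(0.35), [618.3, -118.4])
(np.float64(293.6), np.float64(207.5), 62, np.float64(0.0), np.float64(0.39), [620.8, -221.7])
(np.float64(247.1), np.float64(224.8), 63, np.float64(0.0), np.float64(0.32), [641.9, -278.5])
(np.float64(307.5), np.float64(265.1), 55, np.float64(0.38), np.float64(0.0), [697.5, -207.1])
top
(np.float64(5.5), np.float64(67.0), 12, np.float64(0.0), np.float64(0.66), [913.6, 955.9])
(np.float64(49.5), np.float64(68.0), 34, np.float64(0.0), np.float64(0.66), [912.7, 823.0])
(np.float64(27.5), np.float64(76.0), 28, np.float64(0.0), np.float64
[... 1483 characters left out ...]
 np.float64(0.0), np.float64(0.59), [461.9, -203.6])
(np.float64(311.4), np.float64(272.1), 110, np.float64(0.0), np.float64(0.41), [329.9, 26.2])
(np.float64(3.9), np.float64(273.6), 486, np.float64(0.0), np.float64(0.49), [306.2, 869.2])
(np.float64(431.9), np.float64(308.0), 250, np.float64(0.0), np.float64(0.55), [242.6, -298.4])
(np.float64(0.5), np.float64(324.0), 6, np.float64(0.0), np.float64(0.14), [172.7, 858.3])
(np.float64(302.7), np.float64(380.5), 14, np.float64(0.0), np.float64(0.58), [50.2, 41.5])
(np.float64(309.4), np.float64(390.8), 13, np.float64(0.0), np.float64(0.57), [25.2, 23.4])
(np.float64(311.2), np.float64(398.2), 6, np.float64(0.0), np.float64(0.63), [7.4, 18.3])
```

View pics/w9.png

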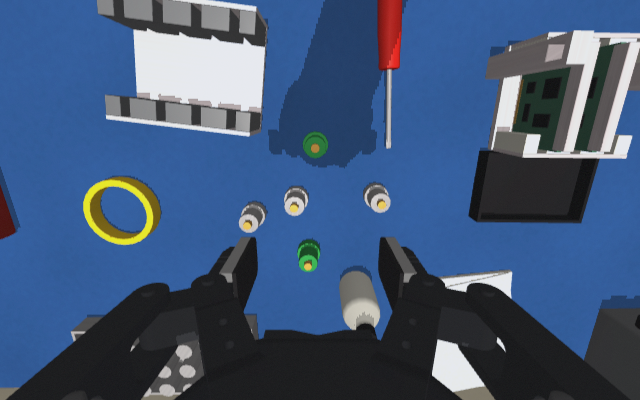

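Both boards stand in the carrier. The housing connectors are at pixels (381,204), (294,207) and (247,225). I'm grasping the far right one first.

Call:
{"fn": "step_arm", "kwargs": {"increments": [[0.04, -0.055, 0, 0, 0, 0, 0.05], [0.072, -0.1085, -0.04, 0, 0, 0, 0.05], [0.072, -0.1085, -0.09, 0, 0, 0, 0.05], [0.072, -0.1085, -0.14, 0, 0, 0, 0.05], [0.072, -0.1085, -0.16, 0, 0, 0, 0.05]]}}

```text
time_s: 25.37
tcp_pos: [641.5, -281.8, 116.0]
eef_rot: [-0.0, 0.009, 1.0, -0.0]
wrist_force: [-0.4, 1.0, -0.7]
gripper_width: 0.526
grip_force: 0.0
```

Call:
{"fn": "step_arm", "kwargs": {"increments": [[0, 0, 0, 0, 0, 0, 0.05], [0, 0, 0, 0, 0, 0, 0.05], [0, 0, 0, 0, 0, 0, 0.05]]}}

```text
time_s: 25.62
tcp_pos: [642.5, -280.6, 120.6]
eef_rot: [0.001, 0.009, 1.0, -0.0]
wrist_force: [0.9, -0.3, 0.3]
gripper_width: 0.527
grip_force: 0.0
```

```bash
python3 - <<'E'
from fh import *
i=wrist();o=get_obs();print(np.round(o["tcp_pos"],1))
for r in housings(i): print(r)
E
```

```text
[ 642.9 -280.8  121.4]
(np.float64(448.3), np.float64(78.1), 251, np.float64(0.63), np.float64(0.0), [551.7, -196.9])
(np.float64(150.4), np.float64(175.8), 1327, np.float64(0.0), np.float64(0.01), [611.5, -397.1])
(np.float64(87.7), np.float64(202.6), 1936, np.float64(0.0), np.float64(0.0), [630.3, -445.7])
(np.float64(546.9), np.float64(178.8), 254, np.float64(0.0), np.float64(0.53), [618.6, -120.8])
(np.float64(400.1), np.float64(184.9), 190, np.float64(0.0), np.float64(0.65), [621.1, -222.9])
(np.float64(320.0), np.float64(214.2), 171, np.float64(0.0), np.float64(0.63), [642.0, -279.5])
(np.float64(415.7), np.float64(277.4), 38, np.float64(0.31), np.float64(0.0), [695.5, -206.2])
```

Call:
{"fn": "step_arm", "kwargs": {"increments": [[-0.001, 0.0013, -0.03, 0, 0, 0, 0.05], [-0.001, 0.0013, -0.07, 0, 0, 0, 0.05], [-0.001, 0.0013, -0.1, 0, 0, 0, 0.05], [-0.001, 0.0013, -0.1, 0, 0, 0, 0.05], [-0.001, 0.0013, -0.1, 0, 0, 0, 0.05]]}}

```text
time_s: 26.08
tcp_pos: [641.4, -279.6, 40.3]
eef_rot: [0.0, 0.009, 1.0, -0.0]
wrist_force: [0.7, 0.6, 0.6]
gripper_width: 0.524
grip_force: 0.0
```

Call:
{"fn": "step_arm", "kwargs": {"increments": [[0, 0, 0, 0, 0, 0, -0.3], [0, 0, 0, 0, 0, 0, -0.4], [0, 0, 0, 0, 0, 0, -0.5], [0, 0, 0, 0, 0, 0, -0.5], [0, 0, 0, 0, 0, 0, -0.5]]}}

```text
time_s: 26.5
tcp_pos: [642.3, -280.2, 41.8]
eef_rot: [0.002, 0.009, 1.0, -0.001]
wrist_force: [-0.8, 1.6, 8.2]
gripper_width: 0.265
grip_force: 58.4
```

Call:
{"fn": "step_arm", "kwargs": {"increments": [[0, 0, 0.02, 0, 0, 0, -0.5], [0, 0, 0.05, 0, 0, 0, -0.5], [0, 0, 0.08, 0, 0, 0, -0.5], [0, 0, 0.1, 0, 0, 0, -0.5], [0, 0, 0.1, 0, 0, 0, -0.5]]}}

```text
time_s: 26.92
tcp_pos: [643.1, -281.0, 124.3]
eef_rot: [0.004, 0.009, 1.0, -0.001]
wrist_force: [-0.1, 0.1, -0.8]
gripper_width: 0.266
grip_force: 58.8
```

Call:
{"fn": "step_arm", "kwargs": {"increments": [[-0.018, 0.167, 0, 0, 0, 0, -0.5], [-0.018, 0.167, 0, 0, 0, 0, -0.5], [-0.018, 0.167, 0, 0, 0, 0, -0.5], [-0.018, 0.167, 0, 0, 0, 0, -0.5], [-0.018, 0.167, 0, 0, 0, 0, -0.5]]}}

```text
time_s: 27.33
tcp_pos: [626.6, -140.6, 118.9]
eef_rot: [-0.0, 0.006, 1.0, 0.001]
wrist_force: [0.8, 0.5, -0.6]
gripper_width: 0.264
grip_force: 59.1
```

Call:
{"fn": "step_arm", "kwargs": {"increments": [[-0.018, 0.167, 0, 0, 0, 0, -0.5], [-0.018, 0.167, 0, 0, 0, 0, -0.5], [-0.018, 0.167, 0, 0, 0, 0, -0.5], [-0.018, 0.167, 0, 0, 0, 0, -0.5], [-0.018, 0.167, 0, 0, 0, 0, -0.5]]}}

```text
time_s: 27.75
tcp_pos: [612.1, -8.3, 118.8]
eef_rot: [0.0, 0.006, 1.0, 0.001]
wrist_force: [0.5, -0.2, -0.8]
gripper_width: 0.265
grip_force: 59.2
```

Call:
{"fn": "step_arm", "kwargs": {"increments": [[-0.018, 0.167, 0, 0, 0, 0, -0.5], [-0.018, 0.167, 0, 0, 0, 0, -0.5], [-0.018, 0.167, 0, 0, 0, 0, -0.5], [-0.018, 0.167, 0, 0, 0, 0, -0.5], [-0.018, 0.167, 0, 0, 0, 0, -0.5]]}}

```text
time_s: 28.17
tcp_pos: [597.8, 124.3, 118.8]
eef_rot: [0.0, 0.007, 1.0, 0.001]
wrist_force: [-0.3, -0.4, -1.3]
gripper_width: 0.265
grip_force: 59.3
```

Call:
{"fn": "step_arm", "kwargs": {"increments": [[0, 0, 0, 0, 0, 0, -0.5], [0, 0, 0, 0, 0, 0, -0.5], [0, 0, 0, 0, 0, 0, -0.5]]}}

```text
time_s: 28.42
tcp_pos: [598.2, 118.4, 119.0]
eef_rot: [0.0, 0.011, 1.0, -0.001]
wrist_force: [-0.4, 0.5, -1.6]
gripper_width: 0.264
grip_force: 59.3
```

Call:
{"fn": "step_arm", "kwargs": {"increments": [[0.003, 0.001, -0.03, 0, 0, 0, -0.5], [0.003, 0.001, -0.06, 0, 0, 0, -0.5], [0.003, 0.001, -0.08, 0, 0, 0, -0.5], [0.003, 0.001, -0.09, 0, 0, 0, -0.5], [0.003, 0.001, -0.09, 0, 0, 0, -0.5]]}}

```text
time_s: 28.83
tcp_pos: [599.9, 120.1, 45.6]
eef_rot: [-0.001, 0.01, 1.0, -0.0]
wrist_force: [-1.0, -0.4, -0.7]
gripper_width: 0.263
grip_force: 62.9
```

Call:
{"fn": "step_arm", "kwargs": {"increments": [[0, 0, 0, 0, 0, 0, -0.2], [0, 0, 0, 0, 0, 0, -0.2], [0, 0, 0, 0, 0, 0, -0.2], [0, 0, 0, 0, 0, 0, -0.2]]}}

```text
time_s: 29.17
tcp_pos: [600.5, 121.8, 47.6]
eef_rot: [0.001, 0.009, 1.0, 0.0]
wrist_force: [-0.5, -0.1, 0.3]
gripper_width: 0.4
grip_force: 0.0
```

Call:
{"fn": "step_arm", "kwargs": {"increments": [[0, 0, 0.03, 0, 0, 0, -0.2], [0, 0, 0.07, 0, 0, 0, 0.05], [0, 0, 0.11, 0, 0, 0, 0.05], [0, 0, 0.15, 0, 0, 0, 0.05], [0, 0, 0.15, 0, 0, 0, 0.05]]}}

```text
time_s: 29.58
tcp_pos: [602.8, 122.1, 173.1]
eef_rot: [0.004, 0.009, 1.0, 0.001]
wrist_force: [0.9, -0.5, -0.3]
gripper_width: 0.524
grip_force: 0.0
```

Call:
{"fn": "step_arm", "kwargs": {"increments": [[0.013, -0.205, 0, 0, 0, 0, 0.05], [0.013, -0.205, 0, 0, 0, 0, 0.05], [0.013, -0.205, 0, 0, 0, 0, 0.05], [0.013, -0.205, 0, 0, 0, 0, 0.05], [0.013, -0.205, 0, 0, 0, 0, 0.05]]}}

```text
time_s: 30.0
tcp_pos: [610.3, -52.4, 167.9]
eef_rot: [0.001, 0.014, 1.0, -0.002]
wrist_force: [-0.0, -0.8, -0.1]
gripper_width: 0.529
grip_force: 0.0
```

Call:
{"fn": "step_arm", "kwargs": {"increments": [[0.013, -0.205, 0, 0, 0, 0, 0.05], [0.013, -0.205, 0, 0, 0, 0, 0.05], [0.013, -0.205, 0, 0, 0, 0, 0.05], [0.013, -0.205, 0, 0, 0, 0, 0.05], [0.013, -0.205, 0, 0, 0, 0, 0.05]]}}

```text
time_s: 30.42
tcp_pos: [619.8, -216.6, 167.7]
eef_rot: [0.001, 0.014, 1.0, -0.003]
wrist_force: [-0.5, -1.8, 0.1]
gripper_width: 0.524
grip_force: 0.0
```

Call:
{"fn": "step_arm", "kwargs": {"increments": [[0, 0, 0, 0, 0, 0, 0.05], [0, 0, 0, 0, 0, 0, 0.05], [0, 0, 0, 0, 0, 0, 0.05], [0, 0, 0, 0, 0, 0, 0.05]]}}

```text
time_s: 30.75
tcp_pos: [621.2, -204.2, 166.8]
eef_rot: [0.0, 0.008, 1.0, 0.0]
wrist_force: [-0.6, 0.6, -0.4]
gripper_width: 0.53
grip_force: 0.0
```

```bash
python3 - <<'E'
from fh import *
i=wrist();o=get_obs();print(np.round(o["tcp_pos"],1))
cv2.imwrite("pics/w10.png",i["frame"])
for r in housings(i): print(*map(str,r))
E
```

```text
[ 621.2 -204.3  166.9]
599.2 54.2 251 0.21 0.44 [510.4, 13.3]
327.8 114.2 117 0.79 0.0 [551.5, -195.3]
104.0 188.7 1193 0.0 0.01 [610.9, -390.7]
51.8 209.4 1462 0.0 0.0 [629.2, -441.4]
415.7 192.3 123 0.0 0.51 [618.5, -118.7]
298.3 196.6 114 0.0 0.56 [620.8, -221.6]
92.7 243.2 6 0.0 0.02 [662.6, -412.8]
316.1 273.5 98 0.48 0.0 [697.6, -207.3]
```

Call:
{"fn": "step_arm", "kwargs": {"increments": [[0, -0.0225, 0, 0, 0, 0, 0.05], [0, -0.0225, -0.04, 0, 0, 0, 0.05], [0, -0.0225, -0.08, 0, 0, 0, 0.05], [0, -0.0225, -0.08, 0, 0, 0, 0.05], [0, -0.0225, -0.08, 0, 0, 0, 0.05]]}}

```text
time_s: 31.22
tcp_pos: [620.1, -222.9, 101.8]
eef_rot: [-0.002, 0.008, 1.0, 0.001]
wrist_force: [-0.2, 0.0, -0.3]
gripper_width: 0.523
grip_force: 0.0
```

Call:
{"fn": "step_arm", "kwargs": {"increments": [[0, 0, -0.04, 0, 0, 0, 0.05], [0, 0, -0.078, 0, 0, 0, 0.05], [0, 0, -0.078, 0, 0, 0, 0.05], [0, 0, -0.078, 0, 0, 0, 0.05]]}}

```text
time_s: 31.55
tcp_pos: [620.9, -223.7, 41.1]
eef_rot: [-0.0, 0.009, 1.0, 0.0]
wrist_force: [-0.6, 1.1, 0.7]
gripper_width: 0.526
grip_force: 0.0
```

Call:
{"fn": "step_arm", "kwargs": {"increments": [[0, 0, 0, 0, 0, 0, -0.3], [0, 0, 0, 0, 0, 0, -0.4], [0, 0, 0, 0, 0, 0, -0.5], [0, 0, 0, 0, 0, 0, -0.5], [0, 0, 0, 0, 0, 0, -0.5]]}}

```text
time_s: 31.97
tcp_pos: [622.2, -224.4, 43.2]
eef_rot: [0.002, 0.009, 1.0, -0.0]
wrist_force: [-0.8, 1.5, 8.3]
gripper_width: 0.265
grip_force: 58.4
```

Call:
{"fn": "step_arm", "kwargs": {"increments": [[0, 0, 0.02, 0, 0, 0, -0.5], [0, 0, 0.05, 0, 0, 0, -0.5], [0, 0, 0.08, 0, 0, 0, -0.5], [0, 0, 0.1, 0, 0, 0, -0.5], [0, 0, 0.1, 0, 0, 0, -0.5]]}}

```text
time_s: 32.38
tcp_pos: [623.0, -225.1, 125.7]
eef_rot: [0.004, 0.009, 1.0, -0.001]
wrist_force: [0.1, 0.0, -1.4]
gripper_width: 0.265
grip_force: 58.8
```

Call:
{"fn": "step_arm", "kwargs": {"increments": [[-0.015, 0.171, 0, 0, 0, 0, -0.5], [-0.015, 0.171, 0, 0, 0, 0, -0.5], [-0.015, 0.171, 0, 0, 0, 0, -0.5], [-0.015, 0.171, 0, 0, 0, 0, -0.5], [-0.015, 0.171, 0, 0, 0, 0, -0.5]]}}

```text
time_s: 32.8
tcp_pos: [608.8, -81.6, 120.6]
eef_rot: [-0.0, 0.005, 1.0, 0.001]
wrist_force: [0.1, 0.2, -1.3]
gripper_width: 0.265
grip_force: 58.9
```

Call:
{"fn": "step_arm", "kwargs": {"increments": [[-0.015, 0.171, 0, 0, 0, 0, -0.5], [-0.015, 0.171, 0, 0, 0, 0, -0.5], [-0.015, 0.171, 0, 0, 0, 0, -0.5], [-0.015, 0.171, 0, 0, 0, 0, -0.5], [-0.015, 0.171, 0, 0, 0, 0, -0.5]]}}

```text
time_s: 33.22
tcp_pos: [596.7, 54.0, 120.5]
eef_rot: [0.0, 0.006, 1.0, 0.001]
wrist_force: [0.4, -0.4, -0.9]
gripper_width: 0.264
grip_force: 58.9
```

Call:
{"fn": "step_arm", "kwargs": {"increments": [[0, 0, 0, 0, 0, 0, -0.5], [0, 0, 0, 0, 0, 0, -0.5], [0, 0, 0, 0, 0, 0, -0.5]]}}

```text
time_s: 33.47
tcp_pos: [597.2, 47.1, 120.6]
eef_rot: [0.0, 0.01, 1.0, -0.0]
wrist_force: [-0.1, -0.4, -0.7]
gripper_width: 0.265
grip_force: 58.9
```

Call:
{"fn": "step_arm", "kwargs": {"increments": [[0.002, 0.001, -0.03, 0, 0, 0, -0.5], [0.002, 0.001, -0.06, 0, 0, 0, -0.5], [0.002, 0.001, -0.08, 0, 0, 0, -0.5], [0.002, 0.001, -0.0915, 0, 0, 0, -0.5], [0.002, 0.001, -0.0915, 0, 0, 0, -0.5]]}}

```text
time_s: 33.88
tcp_pos: [598.4, 48.3, 46.3]
eef_rot: [-0.001, 0.01, 1.0, -0.0]
wrist_force: [-0.3, 0.5, -1.4]
gripper_width: 0.266
grip_force: 63.0
```

Call:
{"fn": "step_arm", "kwargs": {"increments": [[0, 0, 0, 0, 0, 0, -0.2], [0, 0, 0, 0, 0, 0, -0.2], [0, 0, 0, 0, 0, 0, -0.2], [0, 0, 0, 0, 0, 0, -0.2]]}}

```text
time_s: 34.22
tcp_pos: [598.8, 50.0, 47.7]
eef_rot: [0.0, 0.009, 1.0, 0.0]
wrist_force: [0.3, 1.2, 0.9]
gripper_width: 0.397
grip_force: 0.0
```

Call:
{"fn": "step_arm", "kwargs": {"increments": [[0, 0, 0.03, 0, 0, 0, -0.2], [0, 0, 0.07, 0, 0, 0, 0.05], [0, 0, 0.11, 0, 0, 0, 0.05], [0, 0, 0.12, 0, 0, 0, 0.05], [0, 0, 0.12, 0, 0, 0, 0.05]]}}

```text
time_s: 34.63
tcp_pos: [599.9, 50.4, 146.1]
eef_rot: [0.003, 0.009, 1.0, 0.0]
wrist_force: [-0.3, 0.1, -0.4]
gripper_width: 0.526
grip_force: 0.0
```

Call:
{"fn": "step_arm", "kwargs": {"increments": [[0.024, -0.21, 0, 0, 0, 0, 0.05], [0.024, -0.21, 0, 0, 0, 0, 0.05], [0.024, -0.21, 0, 0, 0, 0, 0.05], [0.024, -0.21, 0, 0, 0, 0, 0.05], [0.024, -0.21, 0, 0, 0, 0, 0.05]]}}

```text
time_s: 35.05
tcp_pos: [616.9, -127.9, 142.5]
eef_rot: [0.0, 0.014, 1.0, -0.003]
wrist_force: [1.1, -0.2, 0.7]
gripper_width: 0.525
grip_force: 0.0
```

Call:
{"fn": "step_arm", "kwargs": {"increments": [[0, 0, 0, 0, 0, 0, 0.05], [0, 0, 0, 0, 0, 0, 0.05], [0, 0, 0, 0, 0, 0, 0.05], [0, 0, 0, 0, 0, 0, 0.05]]}}

```text
time_s: 35.38
tcp_pos: [617.5, -115.7, 142.6]
eef_rot: [-0.0, 0.008, 1.0, 0.0]
wrist_force: [-0.7, 0.6, -0.1]
gripper_width: 0.527
grip_force: 0.0
```

```bash
python3 - <<'E'
from fh import *
i=wrist();o=get_obs();print(np.round(o["tcp_pos"],1))
cv2.imwrite("pics/w11.png",i["frame"])
for r in housings(i): print(*map(str,r))
E
```

```text
[ 617.6 -115.9  142.8]
516.8 55.1 215 0.18 0.47 [510.1, 23.3]
210.2 121.5 167 0.65 0.0 [551.3, -194.0]
528.9 178.7 206 0.0 0.53 [598.1, 48.4]
620.0 180.8 234 0.0 0.45 [601.0, 119.8]
8.7 219.7 1046 0.0 0.0 [625.6, -366.3]
315.9 206.5 141 0.0 0.6 [618.3, -117.5]
```

Call:
{"fn": "step_arm", "kwargs": {"increments": [[0.001, -0.0025, -0.04, 0, 0, 0, 0.05], [0.001, -0.0025, -0.08, 0, 0, 0, 0.05], [0.001, -0.0025, -0.11, 0, 0, 0, 0.05], [0.001, -0.0025, -0.127, 0, 0, 0, 0.05], [0.001, -0.0025, -0.127, 0, 0, 0, 0.05]]}}

```text
time_s: 35.85
tcp_pos: [617.0, -118.4, 38.9]
eef_rot: [-0.002, 0.008, 1.0, 0.0]
wrist_force: [-0.3, 0.2, 0.8]
gripper_width: 0.524
grip_force: 0.0
```

Call:
{"fn": "step_arm", "kwargs": {"increments": [[0, 0, 0, 0, 0, 0, -0.1], [0, 0, 0, 0, 0, 0, -0.3], [0, 0, 0, 0, 0, 0, -0.5], [0, 0, 0, 0, 0, 0, -0.5], [0, 0, 0, 0, 0, 0, -0.5]]}}

```text
time_s: 36.27
tcp_pos: [619.4, -119.7, 43.3]
eef_rot: [0.001, 0.009, 1.0, 0.0]
wrist_force: [-0.4, 1.2, 8.5]
gripper_width: 0.263
grip_force: 58.7
```

Call:
{"fn": "step_arm", "kwargs": {"increments": [[0, 0, 0.02, 0, 0, 0, -0.5], [0, 0, 0.05, 0, 0, 0, -0.5], [0, 0, 0.08, 0, 0, 0, -0.5], [0, 0, 0.1, 0, 0, 0, -0.5], [0, 0, 0.1, 0, 0, 0, -0.5]]}}

```text
time_s: 36.68
tcp_pos: [620.3, -120.3, 125.8]
eef_rot: [0.003, 0.009, 1.0, -0.0]
wrist_force: [0.2, -0.6, -0.7]
gripper_width: 0.264
grip_force: 58.6
```

Call:
{"fn": "step_arm", "kwargs": {"increments": [[0.006, 0.127, 0, 0, 0, 0, -0.5], [0.006, 0.127, 0, 0, 0, 0, -0.5], [0.006, 0.127, 0, 0, 0, 0, -0.5], [0.006, 0.127, 0, 0, 0, 0, -0.5]]}}

```text
time_s: 37.02
tcp_pos: [623.3, -11.4, 121.2]
eef_rot: [-0.0, 0.005, 1.0, 0.002]
wrist_force: [0.5, -0.5, -0.8]
gripper_width: 0.263
grip_force: 58.7
```

Call:
{"fn": "step_arm", "kwargs": {"increments": [[0.006, 0.127, 0, 0, 0, 0, -0.5], [0.006, 0.127, 0, 0, 0, 0, -0.5], [0.006, 0.127, 0, 0, 0, 0, -0.5], [0.006, 0.127, 0, 0, 0, 0, -0.5]]}}

```text
time_s: 37.35
tcp_pos: [627.9, 89.8, 121.0]
eef_rot: [-0.0, 0.005, 1.0, 0.001]
wrist_force: [-0.3, -0.4, -1.8]
gripper_width: 0.268
grip_force: 58.7
```

Call:
{"fn": "step_arm", "kwargs": {"increments": [[0, 0, 0, 0, 0, 0, -0.5], [0, 0, 0, 0, 0, 0, -0.5], [0, 0, 0, 0, 0, 0, -0.5]]}}

```text
time_s: 37.6
tcp_pos: [628.0, 81.4, 121.6]
eef_rot: [0.0, 0.01, 1.0, -0.0]
wrist_force: [0.0, -0.2, -0.7]
gripper_width: 0.267
grip_force: 58.7
```

Call:
{"fn": "step_arm", "kwargs": {"increments": [[0.001, 0.003, -0.03, 0, 0, 0, -0.5], [0.001, 0.003, -0.06, 0, 0, 0, -0.5], [0.001, 0.003, -0.08, 0, 0, 0, -0.5], [0.001, 0.003, -0.0925, 0, 0, 0, -0.5], [0.001, 0.003, -0.0925, 0, 0, 0, -0.5]]}}

```text
time_s: 38.02
tcp_pos: [628.6, 84.0, 46.5]
eef_rot: [-0.001, 0.01, 1.0, -0.0]
wrist_force: [-0.8, 0.7, -1.2]
gripper_width: 0.261
grip_force: 62.9
```

Call:
{"fn": "step_arm", "kwargs": {"increments": [[0, 0, 0, 0, 0, 0, -0.25], [0, 0, 0, 0, 0, 0, -0.25], [0, 0, 0, 0, 0, 0, -0.25], [0, 0, 0, 0, 0, 0, -0.25]]}}

```text
time_s: 38.35
tcp_pos: [629.2, 85.5, 48.1]
eef_rot: [0.0, 0.009, 1.0, 0.0]
wrist_force: [-0.5, -0.5, 0.1]
gripper_width: 0.377
grip_force: 0.0
```

Call:
{"fn": "step_arm", "kwargs": {"increments": [[0, 0, 0.04, 0, 0, 0, -0.25], [0, 0, 0.09, 0, 0, 0, -0.2], [0, 0, 0.13, 0, 0, 0, 0], [0, 0, 0.18, 0, 0, 0, 0], [0, 0, 0.22, 0, 0, 0, 0]]}}

```text
time_s: 38.77
tcp_pos: [629.0, 85.7, 226.6]
eef_rot: [0.001, 0.009, 1.0, 0.0]
wrist_force: [0.6, 0.5, 0.6]
gripper_width: 0.504
grip_force: 0.0
```

Call:
{"fn": "step_arm", "kwargs": {"increments": [[-0.1, 0.11, 0, 0, 0, 0, 0], [-0.1, 0.11, 0, 0, 0, 0, 0], [-0.1, 0.11, 0, 0, 0, 0, 0], [-0.1, 0.11, 0, 0, 0, 0, 0], [-0.1, 0.11, 0, 0, 0, 0, 0]]}}

```text
time_s: 39.18
tcp_pos: [547.5, 176.0, 224.1]
eef_rot: [0.0, 0.007, 1.0, 0.001]
wrist_force: [-0.2, -0.3, 0.9]
gripper_width: 0.507
grip_force: 0.0
```

Call:
{"fn": "step_arm", "kwargs": {"increments": [[-0.1, 0.11, 0, 0, 0, 0, 0], [-0.1, 0.11, 0, 0, 0, 0, 0], [-0.1, 0.11, 0, 0, 0, 0, 0], [-0.1, 0.11, 0, 0, 0, 0, 0], [-0.1, 0.11, 0, 0, 0, 0, 0]]}}

```text
time_s: 39.6
tcp_pos: [468.6, 262.8, 223.8]
eef_rot: [0.0, 0.008, 1.0, 0.0]
wrist_force: [0.9, -0.5, -0.2]
gripper_width: 0.501
grip_force: 0.0
```

Call:
{"fn": "step_arm", "kwargs": {"increments": [[0, 0, 0, 0, 0, 0, 0], [0, 0, 0, 0, 0, 0, 0], [0, 0, 0, 0, 0, 0, 0], [0, 0, 0, 0, 0, 0, 0]]}}

```text
time_s: 39.93
tcp_pos: [469.8, 260.6, 223.6]
eef_rot: [0.0, 0.01, 1.0, -0.0]
wrist_force: [-0.2, -0.1, -0.5]
gripper_width: 0.496
grip_force: 0.0
```

```bash
python3 - <<'E'
from fh import *
i=wrist();o=get_obs();print(np.round(o["tcp_pos"],1),o["eef_rot"])
cv2.imwrite("pics/w12.png",i["frame"])
cv2.imwrite("pics/w12c.png",cv2.resize(i["frame"][100:320,80:400],(800,550),interpolation=cv2.INTER_CUBIC))
np.savez("w12.npz",R=i["R"],t=i["t"],fx=i["fx"],fy=i["fy"],cx=i["cx"],cy=i["cy"])
E
```

```text
[469.6 260.8 223.6] [ 1.35840830e-04  9.94872240e-03  9.99950494e-01 -1.18998819e-04]
```

View pics/w12c.png

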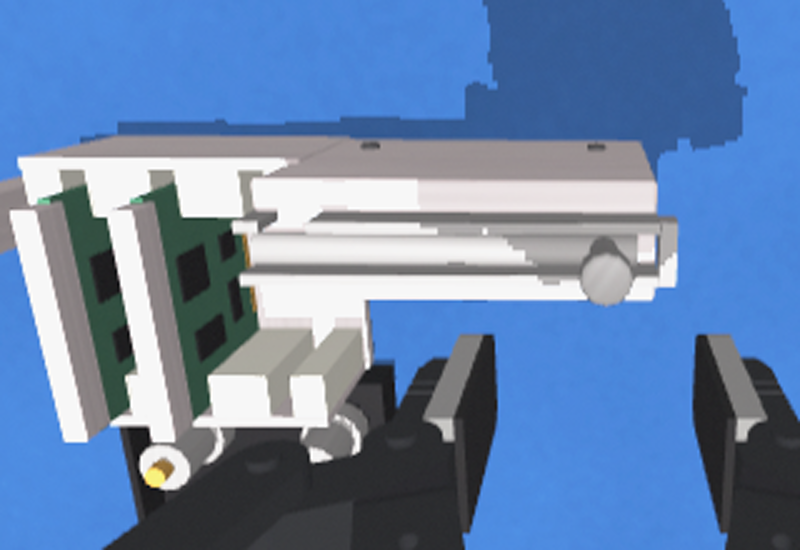

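Call:
{"fn": "step_arm", "kwargs": {"increments": [[-0.006, 0.001, -0.03, 0, 0, 0, 0], [-0.006, 0.001, -0.07, 0, 0, 0, 0], [-0.006, 0.001, -0.1, 0, 0, 0, 0], [-0.006, 0.001, -0.1, 0, 0, 0, 0], [-0.006, 0.001, -0.1, 0, 0, 0, 0]]}}

```text
time_s: 40.4
tcp_pos: [464.0, 261.8, 143.1]
eef_rot: [-0.001, 0.01, 1.0, -0.001]
wrist_force: [0.2, -0.2, 1.7]
gripper_width: 0.503
grip_force: 0.0
```

Call:
{"fn": "step_arm", "kwargs": {"increments": [[0, 0, 0, 0, 0, 0, -0.4], [0, 0, 0, 0, 0, 0, -0.65], [0, 0, 0, 0, 0, 0, -0.65], [0, 0, 0, 0, 0, 0, -0.65], [0, 0, 0, 0, 0, 0, -0.65]]}}

```text
time_s: 40.82
tcp_pos: [464.5, 263.1, 144.5]
eef_rot: [0.001, 0.009, 1.0, 0.001]
wrist_force: [0.6, 0.8, 0.8]
gripper_width: 0.173
grip_force: 0.6
```

Call:
{"fn": "step_arm", "kwargs": {"increments": [[0, -0.015, 0, 0, 0, 0, -0.65], [0, -0.035, 0, 0, 0, 0, -0.65], [0, -0.055, 0, 0, 0, 0, -0.65], [0, -0.075, 0, 0, 0, 0, -0.65], [0, -0.09, 0, 0, 0, 0, -0.65]]}}

```text
time_s: 41.23
tcp_pos: [463.7, 189.4, 143.9]
eef_rot: [-0.0, 0.009, 1.0, 0.0]
wrist_force: [-1.5, 2.2, 0.9]
gripper_width: 0.173
grip_force: 1.0
```

Call:
{"fn": "step_arm", "kwargs": {"increments": [[0, -0.01, 0, 0, 0, 0, -0.65], [0, -0.02, 0, 0, 0, 0, -0.65], [0, -0.03, 0, 0, 0, 0, -0.65], [0, -0.03, 0, 0, 0, 0, -0.65], [0, -0.03, 0, 0, 0, 0, -0.65]]}}

```text
time_s: 41.65
tcp_pos: [464.1, 166.0, 143.6]
eef_rot: [-0.0, 0.009, 1.0, -0.0]
wrist_force: [-0.5, -0.7, 2.0]
gripper_width: 0.173
grip_force: 0.8
```

Call:
{"fn": "step_arm", "kwargs": {"increments": [[0, -0.005, 0, 0, 0, 0, -0.65], [0, -0.01, 0, 0, 0, 0, -0.65], [0, -0.012, 0, 0, 0, 0, -0.65], [0, -0.012, 0, 0, 0, 0, -0.65]]}}

```text
time_s: 41.98
tcp_pos: [464.0, 156.8, 143.6]
eef_rot: [-0.0, 0.009, 1.0, -0.0]
wrist_force: [-0.9, 0.6, 0.4]
gripper_width: 0.171
grip_force: 0.4
```

Call:
{"fn": "step_arm", "kwargs": {"increments": [[0, -0.003, 0, 0, 0, 0, -0.65], [0, -0.006, 0, 0, 0, 0, -0.65], [0, -0.006, 0, 0, 0, 0, -0.65]]}}

```text
time_s: 42.23
tcp_pos: [464.5, 153.6, 143.7]
eef_rot: [0.0, 0.008, 1.0, 0.001]
wrist_force: [-0.2, 6.0, -1.4]
gripper_width: 0.18
grip_force: 3.2
```

Call:
{"fn": "step_arm", "kwargs": {"increments": [[0, -0.003, 0, 0, 0, 0, -0.65], [0, -0.005, 0, 0, 0, 0, -0.65], [0, -0.005, 0, 0, 0, 0, -0.65]]}}

```text
time_s: 42.48
tcp_pos: [465.1, 152.5, 143.9]
eef_rot: [0.001, 0.007, 1.0, 0.002]
wrist_force: [0.4, 16.8, -2.7]
gripper_width: 0.176
grip_force: 9.0
```

Call:
{"fn": "step_arm", "kwargs": {"increments": [[0, 0, 0, 0, 0, 0, -0.4], [0, 0, 0, 0, 0, 0, -0.2], [0, 0, 0.03, 0, 0, 0, -0.2], [0, 0, 0.07, 0, 0, 0, -0.2], [0, 0, 0.075, 0, 0, 0, -0.2]]}}

```text
time_s: 42.9
tcp_pos: [465.5, 147.5, 206.9]
eef_rot: [0.002, 0.01, 1.0, 0.001]
wrist_force: [0.1, 0.6, 0.5]
gripper_width: 0.399
grip_force: 0.0
```

Call:
{"fn": "step_arm", "kwargs": {"increments": [[0.045, 0, 0, 0, 0, 0, -1], [0.045, 0, 0, 0, 0, 0, -1], [0.045, 0, 0, 0, 0, 0, -1], [0.045, 0, 0, 0, 0, 0, -1], [0.045, 0, 0, 0, 0, 0, -1]]}}

```text
time_s: 43.32
tcp_pos: [499.2, 147.7, 203.2]
eef_rot: [-0.001, 0.009, 1.0, -0.0]
wrist_force: [-0.4, 0.5, -0.3]
gripper_width: 0.004
grip_force: 0.0
```

Call:
{"fn": "step_arm", "kwargs": {"increments": [[0, 0, -0.03, 0, 0, 0, -1], [0, 0, -0.065, 0, 0, 0, -1], [0, 0, -0.065, 0, 0, 0, -1], [0, 0, -0.065, 0, 0, 0, -1]]}}

```text
time_s: 43.65
tcp_pos: [498.8, 147.7, 150.9]
eef_rot: [-0.002, 0.009, 1.0, -0.001]
wrist_force: [0.3, -0.2, 0.6]
gripper_width: 0.002
grip_force: 0.0
```

Call:
{"fn": "step_arm", "kwargs": {"increments": [[-0.01, 0.006, 0, 0, 0, 0, -1], [-0.025, 0.006, 0, 0, 0, 0, -1], [-0.04, 0.006, 0, 0, 0, 0, -1], [-0.05, 0.006, 0, 0, 0, 0, -1], [-0.05, 0.006, 0, 0, 0, 0, -1]]}}

```text
time_s: 44.07
tcp_pos: [457.5, 153.1, 152.3]
eef_rot: [-0.001, 0.008, 1.0, 0.0]
wrist_force: [-1.1, 0.4, 0.4]
gripper_width: 0.003
grip_force: 0.0
```

Call:
{"fn": "step_arm", "kwargs": {"increments": [[-0.01, 0, 0, 0, 0, 0, -1], [-0.02, 0, 0, 0, 0, 0, -1], [-0.03, 0, 0, 0, 0, 0, -1], [-0.036, 0, 0, 0, 0, 0, -1], [-0.036, 0, 0, 0, 0, 0, -1]]}}

```text
time_s: 44.48
tcp_pos: [429.5, 152.8, 151.5]
eef_rot: [-0.001, 0.009, 1.0, -0.0]
wrist_force: [-0.8, 0.2, -0.4]
gripper_width: -0.002
grip_force: 0.0
```

Call:
{"fn": "step_arm", "kwargs": {"increments": [[-0.004, 0, -0.005, 0, 0, 0, -1], [-0.004, 0, -0.01, 0, 0, 0, -1], [-0.004, 0, -0.015, 0, 0, 0, -1], [-0.004, 0, -0.02, 0, 0, 0, -1], [-0.004, 0, -0.022, 0, 0, 0, -1]]}}

```text
time_s: 44.9
tcp_pos: [427.9, 152.9, 133.2]
eef_rot: [-0.0, 0.009, 1.0, -0.0]
wrist_force: [-0.7, 0.8, 0.6]
gripper_width: -0.004
grip_force: 0.3
```

Call:
{"fn": "step_arm", "kwargs": {"increments": [[0, 0, -0.002, 0, 0, 0, -1], [0, 0, -0.004, 0, 0, 0, -1], [0, 0, -0.004, 0, 0, 0, -1]]}}

```text
time_s: 45.15
tcp_pos: [428.0, 152.9, 130.5]
eef_rot: [-0.0, 0.009, 1.0, -0.0]
wrist_force: [-0.8, 0.2, 1.9]
gripper_width: -0.001
grip_force: 0.2
```

Pressing on in small steps until the wrist feels the notch.

Call:
{"fn": "step_arm", "kwargs": {"increments": [[0, 0, -0.002, 0, 0, 0, -1], [0, 0, -0.003, 0, 0, 0, -1], [0, 0, -0.003, 0, 0, 0, -1]]}}

```text
time_s: 45.4
tcp_pos: [428.1, 153.0, 129.0]
eef_rot: [0.0, 0.009, 1.0, 0.0]
wrist_force: [-2.9, -1.0, 15.7]
gripper_width: 0.003
grip_force: 8.1
```

Call:
{"fn": "step_arm", "kwargs": {"increments": [[0, 0, -0.002, 0, 0, 0, -1], [0, 0, -0.003, 0, 0, 0, -1], [0, 0, -0.003, 0, 0, 0, -1]]}}

```text
time_s: 45.65
tcp_pos: [428.1, 153.2, 127.5]
eef_rot: [0.0, 0.009, 1.0, 0.001]
wrist_force: [-5.8, -1.5, 33.9]
gripper_width: -0.003
grip_force: 17.4
```

Call:
{"fn": "step_arm", "kwargs": {"increments": [[0, 0, 0.03, 0, 0, 0, -1], [0, 0, 0.07, 0, 0, 0, -1], [0, 0, 0.11, 0, 0, 0, -1], [0, 0, 0.15, 0, 0, 0, -1], [0, 0, 0.18, 0, 0, 0, -1]]}}

```text
time_s: 46.07
tcp_pos: [428.5, 152.9, 272.5]
eef_rot: [0.001, 0.009, 1.0, 0.0]
wrist_force: [0.1, 0.8, -0.7]
gripper_width: -0.001
grip_force: 0.0
```

Call:
{"fn": "step_arm", "kwargs": {"increments": [[0.08, -0.03, 0.04, 0, 0, 0, -1], [0.08, -0.03, 0.04, 0, 0, 0, -1], [0.08, -0.03, 0.04, 0, 0, 0, -1], [0.08, -0.03, 0.04, 0, 0, 0, -1]]}}

```text
time_s: 46.4
tcp_pos: [493.4, 128.4, 302.7]
eef_rot: [0.001, 0.01, 1.0, 0.0]
wrist_force: [-0.4, -0.8, -0.4]
gripper_width: -0.004
grip_force: 0.0
```

```bash
python3 - <<'E'
from fh import *
i=wrist();o=get_obs();print(np.round(o["tcp_pos"],1))
cv2.imwrite("pics/w13.png",i["frame"])
cv2.imwrite("pics/w13c.png",cv2.resize(i["frame"][60:300,160:480],(800,600),interpolation=cv2.INTER_CUBIC))
for r in housings(i): print(*map(str,r))
E
```

```text
[491.9 128.8 301.8]
266.0 164.5 8 0.02 0.81 [488.6, 59.5]
267.0 181.0 11 0.06 0.72 [511.2, 59.3]
88.6 211.6 58 0.3 0.0 [549.9, -192.3]
262.7 239.1 46 0.0 0.41 [596.7, 47.0]
286.1 244.8 45 0.0 0.42 [606.4, 80.1]
104.7 301.7 49 0.28 0.01 [696.6, -203.7]
```

View pics/w13c.png

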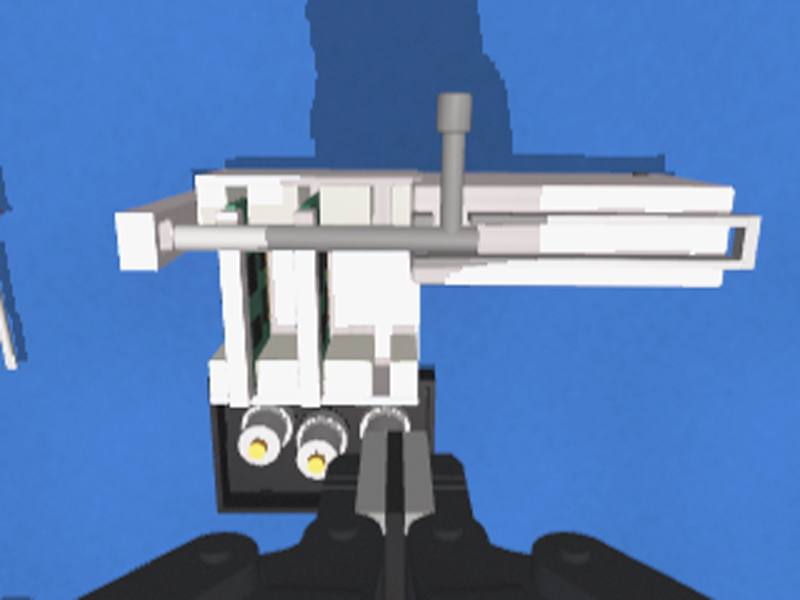

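The rod is in the keeper post, the handle lies level at (455,150), both boards are seated, and three housings are inside the tray. I'm handing the job in.

Call:
{"fn": "step_arm", "kwargs": {"increments": [[0, 0, 0, 0, 0, 0, -1], [0, 0, 0, 0, 0, 0, -1], [0, 0, 0, 0, 0, 0, -1], [0, 0, 0, 0, 0, 0, -1], [0, 0, 0, 0, 0, 0, -1]]}}

```text
time_s: 46.87
tcp_pos: [491.7, 129.2, 301.8]
eef_rot: [-0.0, 0.009, 1.0, -0.0]
wrist_force: [-0.6, 1.1, -0.1]
gripper_width: -0.003
grip_force: 0.0
```

```bash
python3 -c "
from h import *
print(job_done())"
```

```text
the job is handed in; nothing more can be done
None
```

Job handed in at about 47 s, with no verdict returned: the last picture shows both boards seated in grooves 2 and 3, all three housings in the tray, and the bolt home with its handle down in the notch.

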